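# Change over the tag-stamping jig and box the stamped tags

### The job

The tags in the stamping jig are done: lift its sprung hold-down until it stays open by itself, take out every stamped tag and lay it in the carton, and close the carton, first both short-end flaps, then both long flaps over them. Set the jig up for the next batch: slide each blank tag from the counter into a bay of its own, under the lip, until its hole drops over the pin and it lies flat, then bring the hold-down back down onto the tags. Leave the other things on the counter where they are.

Things in the scene. Friction and masses are not known exactly. Their poses are not given: they have to be found in the camera images.
- done1_mid (a point): Stamped tag (dark printed frame on top); one or two are present, at the start each seated in a bay of the jig under the hold-down. Flat wooden tag 120 (x) x 46 (y) x 8 mm, 45 g, z up; a 15 mm hole through it, centred 40 mm from the middle towards +x. Point: its centre, half-way up; x points to the hole end
- done2_mid (a point): Stamped tag (dark printed frame on top); one or two are present, at the start each seated in a bay of the jig under the hold-down. Flat wooden tag 120 (x) x 46 (y) x 8 mm, 45 g, z up; a 15 mm hole through it, centred 40 mm from the middle towards +x. Point: its centre, half-way up; x points to the hole end
- blank1_mid (a point): Blank tag (no print); one or two are present, at the start lying on the counter in front of the monitor. Flat wooden tag 120 (x) x 46 (y) x 8 mm, 45 g, z up; a 15 mm hole through it, centred 40 mm from the middle towards +x. Point: its centre, half-way up; x points to the hole end
- blank2_mid (a point): Blank tag (no print); one or two are present, at the start lying on the counter in front of the monitor. Flat wooden tag 120 (x) x 46 (y) x 8 mm, 45 g, z up; a 15 mm hole through it, centred 40 mm from the middle towards +x. Point: its centre, half-way up; x points to the hole end
- blank1_hole (a point): centre of blank1's 15 mm hole, half-way up; axes as the tag's
- blank2_hole (a point): centre of blank2's 15 mm hole, half-way up; axes as the tag's
- jig: Tag-stamping jig, fixed: two bays side by side at y = +48 (left) and -48 mm (right). Origin on the counter under its middle; x points from its open front to its hinged back. In each bay a rail (24 wide, 30 high, x -65 to +54) carries the tag, whose sides overhang 11 mm, so it can be gripped across its width near its tail (x -65 to -5), the counter being 30 mm below
- pin_left (a point): top of the left bay's fixed pin (jig x +33, z 35 mm): 10 mm across, domed, 5 mm out of the rail. Guide cheeks stand 2 mm clear of each side of the tag, x +14 to +54, up to z 41, with a mouth flared 3 mm a side to x +2. Behind is a stop, face at x +54, with a lip over the tag's end, forward to x +40, its underside at z 50
- pin_right (a point): same in the right bay. Axes as the jig's. A tag goes in hole end first, under the lip (z 50) and above the pin (z 35), then drops: seated it lies flat on the rail, underside at z 30, centre at jig x -7, 1 mm before the stop. To take it out: lift it 6 to 11 mm, draw it 25 mm or more to the front, then up
- holddown (a joint): Angle of the jig's sprung hold-down: 0 = down, two rubber pads pressing on the tags (at jig x 0); 1.85 = open, leaning back on its stop. Over-centre spring: below 0.9 rad it pulls down (7 N at the pads, 4 N at the handle); past 0.9 it swings open by itself and stays. To close, bring it back below 0.9 rad; it then pulls itself down
- holddown_handle (a point): middle of the hold-down's handle: black round bar along the jig's y, 14 mm thick, 126 mm from the hinge, 66 mm up when down, 179 mm at its highest. Can be gripped from above across its thickness between its two rods (60 mm clear) and turns between the fingers; a 128 mm cross bar with the pads lies 52 mm nearer the hinge. x points to the hinge
- holddown_hinge (a point): point on the hold-down's hinge axis (the jig's y axis), at jig x +74, z 60 mm; axes as the jig's. Lifting the handle carries it up and to the back (+x)
- carton: Open cardboard carton, fixed: 156 (x) x 128 (y) x 48 mm high outside, 3 mm walls and bottom. Origin under its centre, x away from the robot. Four flaps 62 mm long, 3 thick, lean outwards at the start; creases of the short-end flaps at x = -78 and +78, 50 mm up, of the long flaps at y = -64 and +64, 53 mm up
- flap_near (a joint): Angle of the carton's short-end flap at the near end (-x), 120 mm wide: 0 = closed, level across the carton; 1.57 = upright; more = leaning outwards (1.8 to 2.15 at the start). A stiff crease: stays where it is left, about 0.5 N at its edge moves it
- flap_far (a joint): Angle of the carton's short-end flap at the far end (+x), 120 mm wide: 0 = closed, level across the carton; 1.57 = upright; more = leaning outwards (1.8 to 2.15 at the start). A stiff crease: stays where it is left, about 0.5 N at its edge moves it
- flap_left (a joint): Angle of the carton's long flap on the left side (+y), 156 mm wide: 0 = closed, level across the carton; 1.57 = upright; more = leaning outwards (1.8 to 2.15 at the start). A stiff crease: stays where it is left, about 0.5 N at its edge moves it
- flap_right (a joint): Angle of the carton's long flap on the right side (-y), 156 mm wide: 0 = closed, level across the carton; 1.57 = upright; more = leaning outwards (1.8 to 2.15 at the start). A stiff crease: stays where it is left, about 0.5 N at its edge moves it
- monitor_right: Monitor, fixed, its back to the robot: origin under its foot; the panel, 530 mm wide, up to 390 mm high, its lower edge 75 mm up, runs slantwise over the counter from about x 0.55, y 0.11 m (its end nearest the robot, beside the jig) to x 0.74, y -0.39; keep the arm in front of it
- stamp: Wooden hand stamp, 27 x 56 x 74 mm, bystander; origin under its centre
- measure: Round yellow tape measure, 52 x 58 x 15 mm, bystander; origin under its centre

How it is judged:
By the outcome, as a careful person would: the job done as asked, in the order asked, and still so for the second after the job is handed in, with the robot touching nothing.
Of done1, done2 only 1 to 2 are there at a start; the rules pass over those that are not, and their reading is None.
Of blank1, blank2 only 1 to 2 are there at a start; the rules pass over those that are not, and their reading is None.
At some moment in a run one of blank1, blank2 may be knocked a few centimetres aside while the robot is not near it.
Once in a run the grip may slacken for a moment while it holds something.
It also fails if it takes over 210 s, if anything falls off the work surface, if the arm or the gripper's body presses on something with over 40 N, if the wrist force passes 120 N, or if a joint passes its speed limit or range.

### The arm

A 7-joint arm with a two-finger parallel gripper is mounted at the origin on a cart in front of the work surface, level with it; the furniture and walls round the work are solid. World frame = base frame: x ahead of the robot, y to its left, z up, the work surface at z = 0. Lengths are in m, angles in degrees, forces in N, time in s.
With the tool pointing down it reaches from about 0.4 to 0.85 m from the base axis. Payload 10.4 kg.
Tool frame: the origin (TCP) lies at the very end of the fingers, on their centre line; the grasp point (between the pads) lies 19 mm behind it; z points along the fingers, y is the line along which they close (so a half turn about z gives the same grasp; the last joint's range is limited). The gripper opens to 85 mm and grips with 20 to 120 N. Pads are 22 mm wide; open, the fingers measure 114 mm over their backs; the gripper's body (76 mm by 85 mm) begins 54 mm behind the grasp point. The pads swing forward as they close: fully open they stand 13 mm farther back than shut.
Start: joints at [66.887, 19.034, -3.707, 83.658, 1.238, 77.344, -5.071], TCP at [0.232, -0.58, 0.231] pointing down, gripper open.
Joint ranges: [-148.97, 148.97], [-28.65, 121.19], [-84.17, 76.75], [9.2, 138.47], [-72.65, 252.65], [3.7, 117.97], [-149.18, 149.18]. Speed limits (degrees/s): [127.2, 127.2, 159.86, 159.86, 180, 180, 180].

### API

Orientations are given as a 3x3 rotation matrix whose columns are the frame's x, y, z axes.
In Python, from bench import manip, eyes gives the robot as it stands. The module is installed in compiled form; this text tells all that it offers.
- The arm moves only by the tool step_arm, never from a script. Its argument "targets" is a list of rows, each an object with "grip": the closure, from 0 (fully open) to 1 (shut); "xyz": the shift along the world's x, y, z in mm, a list of three; "turn": the turn about the world's z in rad. A call has 1 to 10 rows; each row is the pose to reach, as a shift and turn from the pose commanded when the call began; what a row does not reach only later rows make up. A row lasts 1/10 s, in which the tool goes at most 50 mm and 8.59 degrees, less where a joint would pass 70% of its speed; a pose out of reach is approached as far as the arm can. A call with a gripper value outside its range is refused whole. The fingers move at their own pace and stop on an object; the grip force is fixed at half the most. Time passes only in rows, so rows that repeat a pose let the fingers close. It gives the time, the measured TCP pose, the force, the opening and the grip force at its end, in the units of the state.
- manip.state(): the state, without advancing time (a new reading comes with each control period).
- eyes.camera(name): name is "scene" or "top" or "wrist"; returns (picture, depth): 384x512x3 uint8, red, green, blue; 384x512 float32, m along the optical axis (not along the pixel's ray), 0 where there is no reading.
- eyes.camera_params(name): a dict with "camera_matrix" (3x3 intrinsics, pixels), "extrinsics" (4x4, takes a point from camera to world coordinates). Camera axes: x right, y up, looking along -z (the intrinsics and any distortion apply to the point x, -y, -z); pixel columns grow to the right and rows downward; lengths in m; the calibration is good to about 2 mm. A picture is of the moment at which its call begins: read the wrist's pose just before it. camera_params takes no time and is no camera call; for the wrist camera it gives the pose at the moment of the call.
- manip.sign_off(): hands the job in; it is judged then, once.
Trained networks look in the newest picture that a camera, given by its name, has taken for a name from the list of things; names that differ only in an ending like _2 or _b are one class to them, and where a whole thing is asked for, a point or a joint stands for the part that bears it (a point fixed in the world has none). Each returns a list of dicts, best first, with "score" (0 to 1); they miss things now and then, are a little off and sometimes report something else, mostly with a low value. They report only what shows in the picture. A call takes as long as a camera call.
- eyes.masks_of(camera, label): "pixels" (384x512 bool, what is visible of it) and "bbox" ([left, top, right, bottom] in pixels, round what is visible of it).
The state is a dict: "clock": time; "joint_positions": joint angles; "joint_vel": joint speeds; "tau": joint torques, N m; "ee_pos": TCP position; "eef_rot": TCP orientation; "contact_force": force on the tool from outside, world axes, zero at the start; "torque": the same for the moment, N m; "grip_width": opening from 0.0 (shut) to 1.0 (fully open); "finger_force": force on a finger pad.
Only numpy, scipy, OpenCV 4.12 (cv2) and the standard library are available. Lean on these libraries where they do the work, as an engineer would, in place of code of your own. Each camera call takes 0.05 s, during which the arm holds its last target. There are 200 camera calls.

## Working session

There is one attempt and no reset: what is moved stays moved. The work goes in short steps, Python scripts to look and compute and a tool call to move; the robot and the scene stay as the last step left them, time stands still between calls to the robot, and variables do not carry over. Pictures are saved under pics/ and viewed, at most 14 in all, crops included, and the job is handed in when it is done.

Besides the shell and the picture viewer there is one more tool, called after ">>>" in YAML: its name, and indented under it one key for each argument. step_arm: Moves the arm, as the interface text tells. Its arguments: {"type":"object","properties":{"targets":{"type":"array"}},"required":["targets"]}

```bash
mkdir -p pics; cat > h.py <<'E'
import numpy as np, cv2
from bench import manip, eyes
def snap(name, fn=None):
    p,d=eyes.camera(name); c=eyes.camera_params(name)
    if fn: cv2.imwrite('pics/'+fn, p[:,:,::-1])
    return p,d,c
def cloud(d,c):
    K=np.array(c['camera_matrix']);T=np.array(c['extrinsics'])
    v,u=np.mgrid[0:d.shape[0],0:d.shape[1]]
    X=np.stack([(u-K[0,2])/K[0,0]*d,-(v-K[1,2])/K[1,1]*d,-d],-1)
    W=X@T[:3,:3].T+T[:3,3]; W[d<=0]=np.nan
    return W
def proj(P,c):
    K=np.array(c['camera_matrix']);T=np.linalg.inv(np.array(c['extrinsics']))
    X=np.atleast_2d(P)@T[:3,:3].T+T[:3,3]
    return np.stack([K[0,2]+K[0,0]*X[:,0]/-X[:,2],K[1,2]+K[1,1]*-X[:,1]/-X[:,2]],-1)
E
python3 - <<'E'
from h import *
for n in ['scene','top']:
    p,d,c=snap(n,n+'0.png'); W=cloud(d,c); np.savez(n+'0.npz',p=p,d=d,W=W)
    print(n,np.round(c['camera_matrix'],1).tolist(),np.round(c['extrinsics'],3).tolist())
    for l in ['done1_mid','blank1_mid','jig','holddown_handle','carton','flap_near','stamp','measure']:
        for m in eyes.masks_of(n,l)[:4]:
            q=W[m['pixels']]; q=q[~np.isnan(q[:,0])]
            print(l,round(m['score'],2),m['bbox'],m['pixels'].sum(),np.round(np.median(q,0),3) if len(q) else '', np.round(np.ptp(q,0),3) if len(q) else '')
print(manip.state())
E
```

```text
scene [[346.9, 0.0, 257.8], [0.0, 346.9, 191.2], [0.0, 0.0, 1.0]] [[0.811, 0.28, -0.513, -0.036], [-0.584, 0.361, -0.727, -0.906], [-0.018, 0.889, 0.457, 0.581], [0.0, 0.0, 0.0, 1.0]]
done1_mid 0.56 [168.8, 183.8, 192.3, 189.3] 109 [0.372 0.162 0.038] [0.06 0.13 0.04]
done1_mid 0.17 [173.5, 167.8, 233.1, 202.0] 975 [0.454 0.138 0.039] [1.047 2.022 0.872]
jig 0.83 [174.5, 169.3, 229.6, 203.3] 929 [0.451 0.137 0.039] [0.224 0.279 0.076]
holddown_handle 0.7 [178.9, 164.3, 212.3, 183.0] 349 [0.438 0.146 0.064] [0.162 0.227 0.075]
holddown_handle 0.59 [257.6, 231.5, 301.9, 246.7] 492 [ 0.406 -0.35   0.08 ] [0.085 0.064 0.061]
carton 0.56 [249.5, 205.7, 321.5, 262.2] 1434 [ 0.418 -0.344  0.042] [0.432 0.424 0.302]
stamp 0.87 [349.2, 230.5, 369.7, 256.1] 382 [ 0.604 -0.452  0.021] [0.117 0.101 0.077]
measure 0.76 [336.9, 256.9, 361.9, 272.7] 275 [ 0.538 -0.482  0.015] [0.093 0.066 0.045]
measure 0.35 [171.9, 167.4, 230.7, 202.3] 908 [0.453 0.134 0.039] [0.223 0.272 0.077]
top [[405.3, 0.0, 259.0], [0.0, 405.3, 193.8], [0.0, 0.0, 1.0]] [[0.024, 0.985, -0.169, 0.327], [-1.0, 0.022, -0.01, -0.
[... 985 characters left out ...]
125392]), 'joint_vel': array([ 0.01902357,  0.0618102 ,  0.04977444, -0.01406186,  0.04993781,
       -0.00545284,  0.13788623]), 'tau': array([-1.56435835e-03, -6.25223494e+01,  4.75553807e-02, -3.91827607e+01,
        1.63302157e-02,  1.77574744e-03,  5.33708135e-05]), 'ee_pos': array([ 0.23228356, -0.58024269,  0.23133874]), 'eef_rot': array([[ 9.28377555e-01,  3.71638420e-01,  2.07963840e-05],
       [ 3.71638420e-01, -9.28377552e-01, -7.52413586e-05],
       [-8.65568349e-06,  7.75811238e-05, -9.99999997e-01]]), 'contact_force': array([ 0.79641239,  0.09682671, -0.16737792]), 'torque': array([-0.00731095, -0.02638791, -0.04748625]), 'finger_force': 0.0, 'grip_width': 0.9983144179517695}
```

```bash
python3 - <<'E'
from h import *
p=np.load('top0.npz')['p']; cv2.imwrite('pics/t1.png',cv2.resize(p[130:280,90:410,::-1],None,fx=2.5,fy=2.5,interpolation=cv2.INTER_CUBIC))
p=np.load('scene0.npz')['p']; cv2.imwrite('pics/s1.png',cv2.resize(p[110:290,140:400,::-1],None,fx=3,fy=3,interpolation=cv2.INTER_CUBIC))
E
```

```text
(no output)
```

View pics/t1.png

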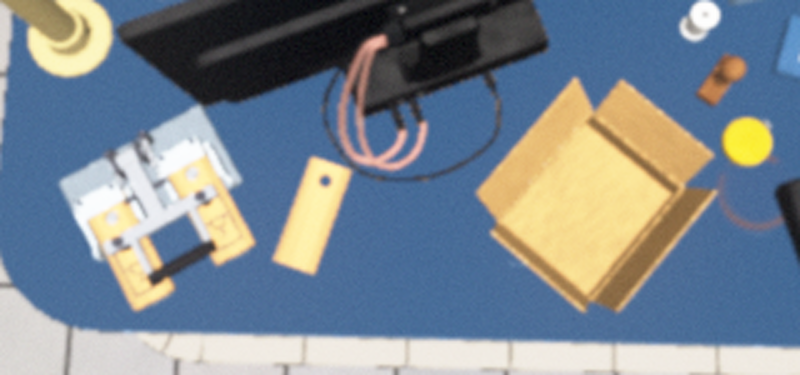

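View pics/s1.png

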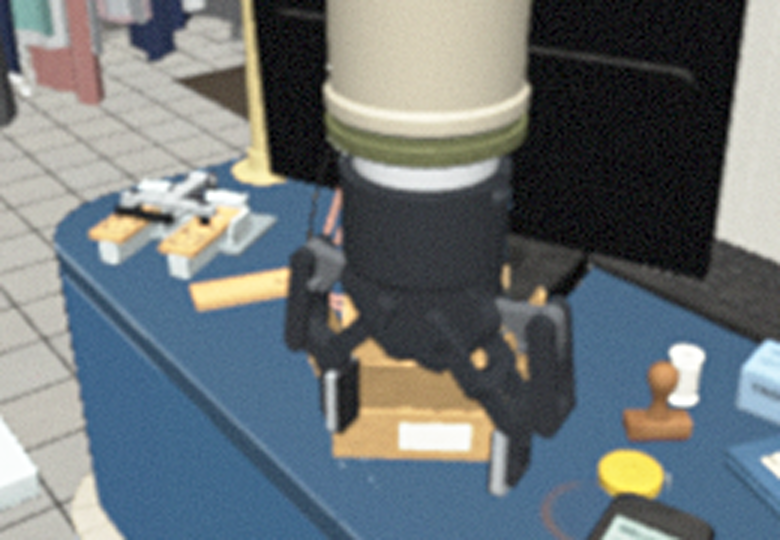

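```bash
cat >> h.py <<'E'
def rect(P):
    "minAreaRect in mm of xy points"
    (cx,cy),(w,h),a=cv2.minAreaRect((P[:,:2]*1000).astype(np.float32))
    if w<h: w,h,a=h,w,a+90
    return np.round([cx,cy,w,h,(a+90)%180-90],1)
def woodmask(p):
    hsv=cv2.cvtColor(p,cv2.COLOR_RGB2HSV)
    return (hsv[...,0]>8)&(hsv[...,0]<28)&(hsv[...,1]>60)&(hsv[...,2]>120)
E
python3 - <<'E'
from h import *
f=np.load('top0.npz');p,W=f['p'],f['W']
m=woodmask(p)
def comps(sel):
    n,l,s,_=cv2.connectedComponentsWithStats(sel.astype(np.uint8))
    for i in range(1,n):
        if s[i,4]>60:
            P=W[l==i]; yield s[i,:5],rect(P),np.median(P,0).round(4)
Z=W[...,2]
print('blank')
for a in comps(m&(Z<0.02)&(Z>0.003)&(W[...,0]<0.62)): print(*a)
print('done')
for a in comps(m&(Z<0.044)&(Z>0.03)&(W[...,1]>0)): print(*a)
print('handle')
hsv=cv2.cvtColor(p,cv2.COLOR_RGB2HSV)
for a in comps((hsv[...,2]<70)&(W[...,1]>0.05)&(W[...,0]<0.5)&(Z<.1)): print(*a)
print('pale jig')
for a in comps((hsv[...,1]<60)&(hsv[...,2]>110)&(W[...,1]>0.05)&(W[...,0]<0.6)&(Z<.1)): print(*a)
print('carton')
for a in comps((m)&(Z>0.02)&(W[...,1]<-.1)&(Z<.15)): print(*a)
for a in comps((m)&(W[...,1]<-.15)&(Z<.012)&(W[...,1]>-.45)): print('bottom',*a)
E
```

```text
blank
[379 177  20  19  94] [ 544.4 -477.    54.6   51.5  -79.9] [ 0.5483 -0.4688  0.0138]
[ 291  178   69   70 1547] [ 468.5 -300.5  145.6  122.5  -39.5] [ 0.4702 -0.3012  0.0048]
[200 193  30  46 706] [452.3  -2.4 120.1  47.  -17.3] [ 0.4504 -0.001   0.0085]
done
[106 133  17  16  88] [645.2 275.3  46.8  30.9 -38.6] [0.6392 0.2678 0.0352]
[158 193  33  42 499] [452.1 102.1 108.1  45.   31.3] [0.4454 0.0936 0.0387]
[126 211  19  16 141] [436.1 205.7  45.5  28.1 -59.9] [0.4344 0.2053 0.0384]
[133 229  27  25 283] [383.  173.4  63.1  46.7  30.8] [0.3743 0.1778 0.0386]
handle
[151 228  24  15  72] [392.7 121.3  67.7   7.3 -57.5] [0.3943 0.1184 0.0725]
pale jig
[ 114  172   79   83 2257] [453.2 161.7 180.7 172.1 -59.3] [0.4771 0.1661 0.0414]
[    0   186   222   198 30081] [ 190.2  587.  1074.1  823.4  -89.8] [ 0.1325  0.6871 -0.7985]
carton
[501  71  11  18  64] [ 857.9 -815.    52.9   20.4   23.1] [ 0.8539 -0.813   0.0222]
[370 153  18  18 132] [ 605.4 -440.6   36.7   23.5  -43.8] [ 0.6057 -0.4407  0.0667]
[ 281  162   95   92 2931] [ 473.4 -297.2  207.6  180.   -39.4] [ 0.4994 -0.3231  0.0796]
bottom [ 291  178   68   69 2373] [ 468.7 -300.4  145.2  122.4  -39.6] [ 0.4682 -0.3008  0.0037]
```

>>> step_arm:
  targets:
    - {"grip":0,"xyz":[190,280,20],"turn":0.7}
    - {"grip":0,"xyz":[190,280,20],"turn":0.7}
    - {"grip":0,"xyz":[190,280,20],"turn":0.7}
    - {"grip":0,"xyz":[190,280,20],"turn":0.7}
    - {"grip":0,"xyz":[190,280,20],"turn":0.7}
    - {"grip":0,"xyz":[190,280,20],"turn":0.7}
    - {"grip":0,"xyz":[190,280,20],"turn":0.7}
    - {"grip":0,"xyz":[190,680,20],"turn":1.73}
    - {"grip":0,"xyz":[190,680,20],"turn":1.73}
    - {"grip":0,"xyz":[190,680,20],"turn":1.73}

```text
clock: 1.9
ee_pos: [0.4221, -0.1483, 0.2514]
eef_rot: [[0.034, 0.999, 0.0], [0.999, -0.034, -0.0], [-0.0, 0.0, -1.0]]
contact_force: [1.9, 0.7, 0.5]
grip_width: 0.998
finger_force: 0.0
```

>>> step_arm:
  targets:
    - {"grip":0,"xyz":[0,0,0],"turn":0}

```text
clock: 2.0
ee_pos: [0.4231, -0.1438, 0.2521]
eef_rot: [[0.026, 1.0, 0.001], [1.0, -0.026, -0.0], [-0.0, 0.001, -1.0]]
contact_force: [0.2, -0.3, -0.1]
grip_width: 0.997
finger_force: 0.0
```

>>> step_arm:
  targets:
    - {"grip":0,"xyz":[0,230,40],"turn":0.567}
    - {"grip":0,"xyz":[0,230,40],"turn":0.567}
    - {"grip":0,"xyz":[0,230,40],"turn":0.567}
    - {"grip":0,"xyz":[0,230,40],"turn":0.567}
    - {"grip":0,"xyz":[0,230,40],"turn":0.567}
    - {"grip":0,"xyz":[0,230,40],"turn":0.567}
    - {"grip":0,"xyz":[0,230,40],"turn":0.567}
    - {"grip":0,"xyz":[0,230,40],"turn":0.567}

```text
clock: 2.8
ee_pos: [0.4224, 0.0783, 0.2911]
eef_rot: [[-0.501, 0.866, -0.0], [0.866, 0.501, -0.0], [0.0, -0.0, -1.0]]
contact_force: [0.6, 0.4, -0.9]
grip_width: 1.002
finger_force: 0.0
```

```bash
python3 - <<'E'
from h import *
s=manip.state(); print(s['ee_pos'],s['joint_positions'].round(1))
p,d,c=snap('wrist'); W=cloud(d,c); np.savez('w1.npz',p=p,d=d,W=W)
cv2.imwrite('pics/w1.png',p[:,:,::-1])
T=np.array(c['extrinsics']);R=s['eef_rot'];print('cam in tool',R.T@(T[:3,3]-s['ee_pos']),(R.T@T[:3,:3]).round(2).tolist())
m=woodmask(p);Z=W[...,2]
n,l,st,_=cv2.connectedComponentsWithStats((m&(Z<.045)).astype(np.uint8))
for i in range(1,n):
    if st[i,4]>200: P=W[l==i]; print(st[i],rect(P),np.median(P,0).round(4))
for lab in ['holddown_handle','jig','done1_mid','blank1_mid']:
    for q in eyes.masks_of('wrist',lab)[:3]:
        P=W[q['pixels']];P=P[~np.isnan(P[:,0])]; print(lab,round(q['score'],2),q['bbox'],rect(P),np.median(P,0).round(4))
E
```

```text
[0.4223984  0.07829341 0.29108267] [ 31.2  -7.  -43.  103.5  -4.8  81.7  19.1]
cam in tool [ 0.08244405 -0.00087309 -0.14281158] [[0.0, 0.95, 0.32], [1.0, -0.0, 0.0], [0.0, 0.32, -0.95]]
[ 239   61   85   39 2106] [401.6 185.  117.2  47.1  30.7] [0.3934 0.1859 0.038 ]
[ 423   78   65   65 2648] [645.3 278.2  92.3  86.4 -63.5] [0.6314 0.2708 0.0068]
[242 137  44  32 874] [434.4  85.7  71.8  46.9  22.1] [0.4326 0.0818 0.038 ]
[295 136  24  33 620] [484.5 119.6  49.5  32.2 -59.9] [0.4821 0.1198 0.038 ]
[ 210  169   69   67 1901] [450.4  -2.6 119.9  46.3 -17.7] [ 0.4463 -0.0011  0.008 ]
[163 288  26  23 304] [ 431.2 -217.1   42.3    2.5   50.5] [ 0.4312 -0.217   0.0253]
[166 307  35  44 758] [ 473.  -298.9   98.9   50.2  -40.5] [ 0.4763 -0.3003  0.003 ]
holddown_handle 0.78 [245.5, 65.4, 358.3, 171.1] [432.  150.5 142.8 116.3  66.7] [0.4362 0.1564 0.065 ]
jig 0.56 [243.9, 50.3, 366.4, 177.2] [456.9 161.  180.4 172.1 -59.4] [0.4656 0.1706 0.0537]
done1_mid 0.59 [236.4, 62.7, 321.5, 103.5] [401.4 183.  113.3  47.6  31.3] [0.3951 0.1856 0.0381]
blank1_mid 0.66 [210.3, 167.3, 278.5, 238.3] [450.6  -2.5 120.2  46.7 -17.5] [ 4.47e-01 -3.00e-04  7.90e-03]
```

View pics/w1.png

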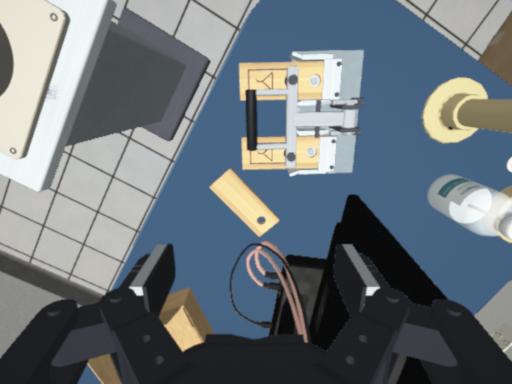

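```bash
python3 - <<'E'
from h import *
f=np.load('w1.npz');p,W=f['p'],f['W'];Z=W[...,2];m=woodmask(p)
n,l,st,_=cv2.connectedComponentsWithStats((m&(Z<.045)&(Z>.03)).astype(np.uint8))
hsv=cv2.cvtColor(p,cv2.COLOR_RGB2HSV)
dk=(hsv[...,2]<70); dk[:,:235]=0; dk[:,270:]=0; dk[:80]=0; dk[160:]=0
P=W[dk&(Z>.05)&(Z<.09)]; print('handle',rect(P),np.percentile(P[:,2],[5,50,95]).round(4))
for yaw in [29.5,30,30.5,31,31.5]:
    a=np.radians(yaw); R=np.array([[np.cos(a),np.sin(a)],[-np.sin(a),np.cos(a)]])
    o=[]
    for i in range(1,n):
        if st[i,4]>500 and st[i,0]<300 and st[i,1]<170:
            P=W[l==i][:,:2]*1000@R.T; o.append(np.percentile(P,[1,50,99],axis=0).T.round(1).tolist())
    print(yaw,o)
E
```

```text
handle [391.3 121.7  72.5  12.7 -59.8] [0.069  0.072  0.0737]
29.5 [[[385.3, 435.0, 493.0], [-59.2, -32.3, -14.7]], [[387.6, 416.2, 448.2], [-157.0, -142.1, -113.9]], [[465.4, 478.7, 496.3], [-157.3, -132.8, -109.9]]]
30 [[[385.1, 434.7, 492.7], [-63.4, -35.9, -18.9]], [[386.5, 415.0, 446.9], [-160.6, -145.6, -117.3]], [[464.3, 477.5, 495.1], [-161.5, -136.9, -114.1]]]
30.5 [[[384.8, 434.5, 492.4], [-67.5, -39.7, -22.9]], [[385.5, 413.8, 445.6], [-164.3, -149.3, -120.6]], [[463.1, 476.2, 493.8], [-165.6, -141.1, -118.2]]]
31 [[[384.5, 434.2, 492.0], [-71.5, -43.5, -26.6]], [[384.3, 412.4, 444.2], [-167.9, -152.9, -124.0]], [[461.7, 474.9, 492.5], [-169.8, -145.3, -122.4]]]
31.5 [[[384.1, 433.8, 491.5], [-75.0, -47.3, -30.5]], [[383.2, 411.0, 442.9], [-171.6, -156.5, -127.4]], [[460.3, 473.6, 491.2], [-173.9, -149.5, -126.5]]]
```

>>> step_arm:
  targets:
    - {"grip":0.5,"xyz":[-31,43.5,-40],"turn":0.012}
    - {"grip":0.5,"xyz":[-31,43.5,-80],"turn":0.012}
    - {"grip":0.5,"xyz":[-31,43.5,-120],"turn":0.012}
    - {"grip":0.5,"xyz":[-31,43.5,-160],"turn":0.012}
    - {"grip":0.5,"xyz":[-31,43.5,-160],"turn":0.012}

```text
clock: 3.55
ee_pos: [0.3883, 0.1222, 0.1276]
eef_rot: [[-0.513, 0.858, -0.007], [0.858, 0.513, -0.0], [0.003, -0.007, -1.0]]
contact_force: [-0.7, -0.2, 0.4]
grip_width: 0.501
finger_force: 0.0
```

>>> step_arm:
  targets:
    - {"grip":0.5,"xyz":[0,0,-20],"turn":0}
    - {"grip":0.5,"xyz":[0,0,-40],"turn":0}
    - {"grip":0.5,"xyz":[0,0,-60],"turn":0}
    - {"grip":0.5,"xyz":[0,0,-80],"turn":0}
    - {"grip":0.5,"xyz":[0,0,-84],"turn":0}
    - {"grip":0.5,"xyz":[0,0,-84],"turn":0}

```text
clock: 4.15
ee_pos: [0.392, 0.1232, 0.0484]
eef_rot: [[-0.513, 0.859, 0.0], [0.859, 0.513, 0.0], [0.0, 0.0, -1.0]]
contact_force: [0.3, 0.8, 0.3]
grip_width: 0.498
finger_force: 0.0
```

>>> step_arm:
  targets:
    - {"grip":1,"xyz":[0,0,0],"turn":0}
    - {"grip":1,"xyz":[0,0,0],"turn":0}
    - {"grip":1,"xyz":[0,0,0],"turn":0}
    - {"grip":1,"xyz":[0,0,0],"turn":0}
    - {"grip":1,"xyz":[0.6,0.4,9],"turn":0}
    - {"grip":1,"xyz":[2,1.2,19],"turn":0}
    - {"grip":1,"xyz":[4,2.4,28],"turn":0}
    - {"grip":1,"xyz":[6.5,3.8,37],"turn":0}

```text
clock: 4.95
ee_pos: [0.3976, 0.1266, 0.0849]
eef_rot: [[-0.513, 0.858, -0.001], [0.858, 0.513, -0.001], [-0.0, -0.001, -1.0]]
contact_force: [4.5, -1.2, -10.8]
grip_width: 0.141
finger_force: 58.3
```

>>> step_arm:
  targets:
    - {"grip":1,"xyz":[3,2,9],"turn":0}
    - {"grip":1,"xyz":[6.7,4,17.2],"turn":0}
    - {"grip":1,"xyz":[15.6,9.3,33],"turn":0}
    - {"grip":1,"xyz":[26.3,15.6,47],"turn":0}
    - {"grip":1,"xyz":[38.8,23,59],"turn":0}
    - {"grip":1,"xyz":[52.6,31.3,69],"turn":0}
    - {"grip":1,"xyz":[62.5,37,74],"turn":0}
    - {"grip":1,"xyz":[62.5,37,74],"turn":0}

```text
clock: 5.75
ee_pos: [0.4624, 0.1656, 0.1628]
eef_rot: [[-0.514, 0.858, 0.003], [0.858, 0.514, 0.0], [-0.001, 0.003, -1.0]]
contact_force: [-13.5, -7.6, 37.2]
grip_width: 0.141
finger_force: 64.9
```

>>> step_arm:
  targets:
    - {"grip":0.4,"xyz":[0,0,0],"turn":0}
    - {"grip":0.4,"xyz":[0,0,0],"turn":0}
    - {"grip":0.4,"xyz":[0,0,0],"turn":0}
    - {"grip":0.4,"xyz":[0,0,20],"turn":0}
    - {"grip":0.4,"xyz":[-10,-6,50],"turn":0}
    - {"grip":0.2,"xyz":[-40,-30,100],"turn":0}

```text
clock: 6.35
ee_pos: [0.4258, 0.1398, 0.2479]
eef_rot: [[-0.515, 0.857, -0.004], [0.857, 0.515, 0.003], [0.004, -0.002, -1.0]]
contact_force: [1.5, -2.2, 1.5]
grip_width: 0.752
finger_force: 0.0
```

>>> step_arm:
  targets:
    - {"grip":0.2,"xyz":[0,-10,20],"turn":0.15}
    - {"grip":0.2,"xyz":[0,-20,20],"turn":0.3}
    - {"grip":0.2,"xyz":[20,-40,20],"turn":0.45}
    - {"grip":0.2,"xyz":[20,-40,20],"turn":0.6}
    - {"grip":0.2,"xyz":[20,-40,20],"turn":0.75}
    - {"grip":0.2,"xyz":[20,-40,20],"turn":0.9}
    - {"grip":0.2,"xyz":[20,-40,20],"turn":1.05}
    - {"grip":0.2,"xyz":[20,-40,20],"turn":1.2}
    - {"grip":0.2,"xyz":[20,-40,20],"turn":1.35}
    - {"grip":0.2,"xyz":[20,-40,20],"turn":1.5}

```text
clock: 7.35
ee_pos: [0.4462, 0.0991, 0.2679]
eef_rot: [[-0.89, -0.457, -0.001], [-0.457, 0.89, 0.0], [0.001, 0.001, -1.0]]
contact_force: [-1.2, -0.7, -1.1]
grip_width: 0.801
finger_force: 0.0
```

```bash
cat >> h.py <<'E'
JO=np.array([436.6,148.6]);JY=np.radians(30.75)
def Rz(a): return np.array([[np.cos(a),-np.sin(a)],[np.sin(a),np.cos(a)]])
def j2w(x,y): return JO+Rz(JY)@[x,y]
def w2j(P): return (np.asarray(P)[...,:2]-JO)@Rz(JY)
def yaw(s): return np.degrees(np.arctan2(s['eef_rot'][1,1],s['eef_rot'][0,1]))
E
python3 - <<'E'
from h import *
s=manip.state(); print(s['ee_pos'],yaw(s),s['joint_positions'].round(1))
p,d,c=snap('wrist','w2.png');W=cloud(d,c);np.savez('w2.npz',p=p,W=W)
for lab in ['holddown_handle','done1_mid','blank1_mid']:
    for q in eyes.masks_of('wrist',lab)[:3]:
        P=W[q['pixels']];P=P[~np.isnan(P[:,0])]; print(lab,round(q['score'],2),q['bbox'],rect(P),np.median(P,0).round(4), w2j(np.median(P,0)*1000).round(0))
print(j2w(-20,-48),j2w(-20,48))
E
```

```text
[0.44624453 0.09909461 0.26787338] 117.18489608636098 [ 29.4  -1.6 -45.9 102.4  -1.2  78.7 100.9]
holddown_handle 0.81 [246.7, 217.8, 330.5, 323.8] [572.3 212.2 167.3  94.4  38. ] [0.5244 0.1861 0.1386] [ 95. -13.]
holddown_handle 0.43 [151.2, 85.7, 227.8, 164.7] [451.1  -3.8 119.3  47.5 -16.6] [ 0.4463 -0.0021  0.0081] [ -69. -135.]
done1_mid 0.64 [303.2, 114.4, 343.3, 206.0] [400.6 190.2 120.   61.6  30.6] [0.3969 0.1813 0.038 ] [-17.  48.]
blank1_mid 0.24 [0.0, 0.0, 53.4, 78.6] [ 450.3 -236.8   93.    90.5  -60.5] [ 0.4428 -0.2206  0.0242] [-183. -321.]
[443.9539399   97.12263053] [394.86980364 179.62564603]
```

View pics/w2.png

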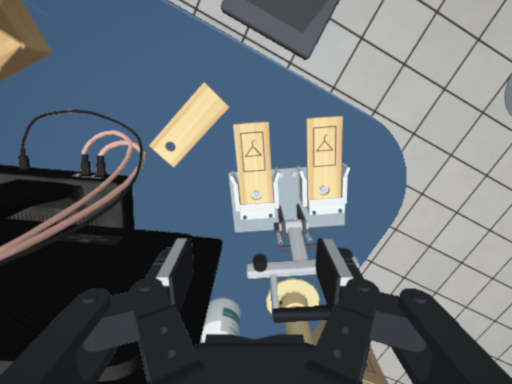

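>>> step_arm:
  targets:
    - {"grip":0.2,"xyz":[-2,-2,-40],"turn":0.062}
    - {"grip":0.2,"xyz":[-2,-2,-80],"turn":0.062}
    - {"grip":0.2,"xyz":[-2,-2,-120],"turn":0.062}
    - {"grip":0.2,"xyz":[-2,-2,-160],"turn":0.062}
    - {"grip":0.2,"xyz":[-2,-2,-190],"turn":0.062}
    - {"grip":0.2,"xyz":[-2,-2,-210],"turn":0.062}
    - {"grip":0.2,"xyz":[-2,-2,-230],"turn":0.062}
    - {"grip":0.2,"xyz":[-2,-2,-246],"turn":0.062}
    - {"grip":0.2,"xyz":[-2,-2,-246],"turn":0.062}
    - {"grip":0.2,"xyz":[-2,-2,-246],"turn":0.062}

```text
clock: 8.55
ee_pos: [0.4445, 0.0972, 0.0223]
eef_rot: [[-0.864, -0.504, -0.001], [-0.504, 0.864, 0.0], [0.0, 0.001, -1.0]]
contact_force: [-0.0, -0.7, 0.3]
grip_width: 0.8
finger_force: 0.0
```

>>> step_arm:
  targets:
    - {"grip":1,"xyz":[0,0,0],"turn":0}
    - {"grip":1,"xyz":[0,0,0],"turn":0}
    - {"grip":1,"xyz":[0,0,0],"turn":0}
    - {"grip":1,"xyz":[0,0,0],"turn":0}

```text
clock: 8.95
ee_pos: [0.4453, 0.0971, 0.0232]
eef_rot: [[-0.863, -0.505, 0.002], [-0.505, 0.863, -0.0], [-0.001, -0.001, -1.0]]
contact_force: [-2.1, -0.2, 7.0]
grip_width: 0.521
finger_force: 60.7
```

>>> step_arm:
  targets:
    - {"grip":1,"xyz":[0,0,4],"turn":0}
    - {"grip":1,"xyz":[0,0,8],"turn":0}
    - {"grip":1,"xyz":[0,0,8],"turn":0}
    - {"grip":1,"xyz":[0,0,8],"turn":0}
    - {"grip":1,"xyz":[-8.6,-5,8],"turn":0}
    - {"grip":1,"xyz":[-17,-10,8],"turn":0}
    - {"grip":1,"xyz":[-26,-15.3,8],"turn":0}
    - {"grip":1,"xyz":[-31,-18,8],"turn":0}
    - {"grip":1,"xyz":[-31,-18,8],"turn":0}

```text
clock: 9.85
ee_pos: [0.4127, 0.0782, 0.0299]
eef_rot: [[-0.863, -0.505, -0.0], [-0.505, 0.863, -0.001], [0.001, -0.001, -1.0]]
contact_force: [0.7, -0.5, -0.2]
grip_width: 0.522
finger_force: 61.4
```

>>> step_arm:
  targets:
    - {"grip":1,"xyz":[0,0,20],"turn":0}
    - {"grip":1,"xyz":[0,0,50],"turn":0}
    - {"grip":1,"xyz":[0,0,90],"turn":0}
    - {"grip":1,"xyz":[0,0,140],"turn":0}
    - {"grip":1,"xyz":[0,0,160],"turn":0}

```text
clock: 10.35
ee_pos: [0.4152, 0.0798, 0.1942]
eef_rot: [[-0.862, -0.506, 0.006], [-0.506, 0.862, -0.0], [-0.005, -0.003, -1.0]]
contact_force: [0.7, 1.6, 0.0]
grip_width: 0.521
finger_force: 61.4
```

>>> step_arm:
  targets:
    - {"grip":1,"xyz":[10,-40,20],"turn":-0.14}
    - {"grip":1,"xyz":[25,-85,20],"turn":-0.28}
    - {"grip":1,"xyz":[35,-130,20],"turn":-0.42}
    - {"grip":1,"xyz":[40,-175,20],"turn":-0.56}
    - {"grip":1,"xyz":[42,-220,20],"turn":-0.7}
    - {"grip":1,"xyz":[43,-265,20],"turn":-0.84}
    - {"grip":1,"xyz":[43,-310,20],"turn":-0.98}
    - {"grip":1,"xyz":[43,-345,20],"turn":-1.11}
    - {"grip":1,"xyz":[43,-372,20],"turn":-1.222}
    - {"grip":1,"xyz":[43,-372,20],"turn":-1.222}

```text
clock: 11.35
ee_pos: [0.4554, -0.2972, 0.2094]
eef_rot: [[-0.764, 0.645, -0.001], [0.645, 0.764, -0.0], [0.0, -0.001, -1.0]]
contact_force: [-0.5, 0.3, -0.5]
grip_width: 0.516
finger_force: 61.4
```

```bash
python3 - <<'E'
from h import *
s=manip.state(); print(s['ee_pos'],yaw(s),s['joint_positions'].round(1))
p,d,c=snap('wrist','w3.png');W=cloud(d,c);np.savez('w3.npz',p=p,W=W)
p,d,c=snap('top','t3.png');W=cloud(d,c);np.savez('t3.npz',p=p,W=W)
m=woodmask(p)&(W[...,2]<.02)&(W[...,2]>.003);m[:,:190]=0;m[:,260:]=0
print(rect(W[m]))
E
```

```text
[ 0.45542835 -0.29717021  0.20938127] 49.84139256629149 [ 50.7  11.4 -25.3  96.8   5.1  73.   74.2]
[452.1  -2.2 120.2  46.5 -17.7]
```

View pics/w3.png

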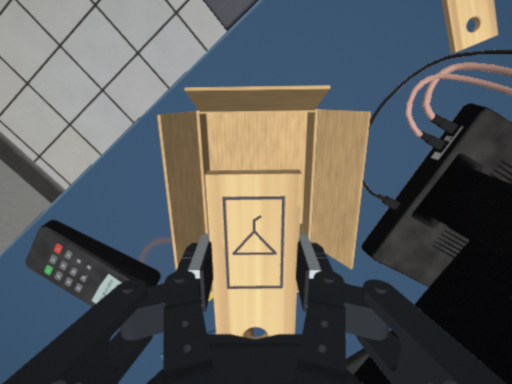

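```bash
cat >> h.py <<'E'
CO=np.array([468.7,-300.4]);CY=np.radians(-39.6)
def c2w(x,y): return CO+Rz(CY)@[x,y]
def w2c(P): return (np.asarray(P)[...,:2]-CO)@Rz(CY)
E
python3 - <<'E'
from h import *
f=np.load('w3.npz');W=f['W'];p=f['p'];m=woodmask(p)
C=w2c(W*1000);Z=W[...,2]
for row in [120,140,155]:
    for u in range(155,375,6): 
        if m[row,u]: print((row,u),C[row,u].round(0),round(Z[row,u]*1000),end=' | ')
    print()
u=255
for r in range(85,172,4): print((r,u),C[r,u].round(0),round(Z[r,u]*1000),end=' | ')
W=np.load('top0.npz')['W'];m=woodmask(np.load('top0.npz')['p']);C=w2c(W*1000);Z=W[...,2]
b=m&(Z<.008)&(abs(C[...,0])<85)&(abs(C[...,1])<75);print('bot',np.percentile(C[b],[1,99],axis=0))
for nm,ax,sg in [('near',0,-1),('far',0,1),('left',1,1),('right',1,-1)]:
    q=m&(Z>.062)&(sg*C[...,ax]>60)&(abs(C[...,1-ax])<45)&(sg*C[...,ax]<130)&(Z<.13)
    o=sg*C[...,ax][q]; 
    if q.sum()>10: k=np.polyfit(Z[q]*1000,o,1); print(nm,q.sum(),'out at z50:',k[0]*50+k[1],'angle',np.pi/2+np.arctan(k[0]), Z[q].max())
E
```

```text
(120, 161) [-77. -82.] 112 | (120, 197) [-72. -64.] 50 | (120, 209) [-69. -59.] 3 | (120, 215) [-69. -52.] 3 | (120, 221) [-69. -44.] 3 | (120, 227) [-69. -37.] 4 | (120, 233) [-69. -30.] 2 | Traceback (most recent call last):
  File "<stdin>", line 6, in <module>
ValueError: cannot convert float NaN to integer
```

```bash
python3 - <<'E'
from h import *
f=np.load('w3.npz');W=f['W'];p=f['p'];m=woodmask(p)
C=w2c(W*1000);Z=W[...,2]*1000
for u in list(range(161,225,3))+list(range(290,372,3)):
    if m[120,u]: print(u,*C[120,u].round(0),Z[120,u].round(0),end=' | ')
print()
for r in range(88,130,3): print(r,*C[r,255].round(0),Z[r,255].round(0),end=' | ')
print()
W=np.load('top0.npz')['W'];m=woodmask(np.load('top0.npz')['p']);C=w2c(W*1000);Z=W[...,2]
b=m&(Z<.008)&(abs(C[...,0])<85)&(abs(C[...,1])<75);print('bot',np.percentile(C[b],[1,99],axis=0))
for nm,ax,sg in [('near',0,-1),('far',0,1),('left',1,1),('right',1,-1)]:
    q=m&(Z>.062)&(sg*C[...,ax]>60)&(abs(C[...,1-ax])<45)&(sg*C[...,ax]<130)&(Z<.13)
    o=sg*C[...,ax][q]
    if q.sum()>10: k=np.polyfit(Z[q]*1000,o,1); print(nm,q.sum(),'out at z50:',k[0]*50+k[1],'angle',np.pi/2+np.arctan(k[0]), Z[q].max(),o.max())
E
```

```text
161 -77.0 -82.0 112.0 | 197 -72.0 -64.0 50.0 | 206 -69.0 -62.0 8.0 | 209 -69.0 -59.0 3.0 | 212 -69.0 -56.0 1.0 | 215 -69.0 -52.0 3.0 | 218 -69.0 -48.0 5.0 | 221 -69.0 -44.0 3.0 | 224 -69.0 -41.0 3.0 | 290 -68.0 40.0 3.0 | 293 -68.0 43.0 3.0 | 296 -68.0 47.0 3.0 | 299 -68.0 51.0 2.0 | 302 -69.0 54.0 5.0 | 305 -68.0 58.0 3.0 | 314 -72.0 60.0 47.0 | 317 -72.0 62.0 49.0 | 320 -73.0 64.0 57.0 | 323 -73.0 66.0 61.0 | 326 -73.0 68.0 66.0 | 329 -74.0 70.0 69.0 | 332 -74.0 72.0 72.0 | 335 -74.0 75.0 74.0 | 338 -74.0 76.0 77.0 | 341 -75.0 78.0 82.0 | 344 -75.0 80.0 84.0 | 347 -75.0 82.0 87.0 | 350 -75.0 83.0 91.0 | 353 -76.0 85.0 94.0 | 356 -76.0 87.0 96.0 | 359 -76.0 88.0 100.0 | 362 -76.0 90.0 103.0 | 365 -76.0 91.0 105.0 | 368 -77.0 93.0 107.0 | 
88 -103.0 -3.0 109.0 | 91 -100.0 -3.0 105.0 | 94 -98.0 -3.0 98.0 | 97 -95.0 -3.0 91.0 | 100 -93.0 -3.0 84.0 | 103 -90.0 -3.0 75.0 | 106 -87.0 -3.0 66.0 | 109 -84.0 -3.0 55.0 | 112 -80.0 -3.0 49.0 | 115 -75.0 -3.0 4.0 | 118 -71.0 -3.0 2.0 | 121 -67.0 -3.0 3.0 | 124 -64.0 -3.0 4.0 | 127 -60.0 -3.0 3.0 | 
bot [[-70.98423212 -60.14201176]
 [ 71.38740962  59.75953129]]
near 186 out at z50: 79.14991824630019 angle 1.9159196658099509 0.11278770075929578 102.38623238709678
far 512 out at z50: 72.96500166150992 angle 2.0524760145612118 0.10989183013256265 104.97291923957971
left 404 out at z50: 59.94476813486094 angle 2.107822203681331 0.11075778787948976 95.53429870508474
right 348 out at z50: 61.10360203497372 angle 1.8889470810069902 0.11554520748966668 84.53741782823049
```

>>> step_arm:
  targets:
    - {"grip":1,"xyz":[0,0,-40],"turn":0}
    - {"grip":1,"xyz":[0,0,-80],"turn":0}
    - {"grip":1,"xyz":[0,0,-110],"turn":0}
    - {"grip":1,"xyz":[0,0,-110],"turn":0}
    - {"grip":1,"xyz":[0,0,-110],"turn":0}

```text
clock: 11.95
ee_pos: [0.4572, -0.2921, 0.1009]
eef_rot: [[-0.771, 0.636, 0.0], [0.636, 0.771, 0.0], [-0.0, 0.001, -1.0]]
contact_force: [0.2, -1.3, 0.2]
grip_width: 0.519
finger_force: 61.4
```

>>> step_arm:
  targets:
    - {"grip":1,"xyz":[0,0,-30],"turn":0}
    - {"grip":1,"xyz":[0,0,-60],"turn":0}
    - {"grip":1,"xyz":[0,0,-80],"turn":0}
    - {"grip":1,"xyz":[0,0,-94],"turn":0}
    - {"grip":1,"xyz":[0,0,-94],"turn":0}
    - {"grip":0.37,"xyz":[0,0,-94],"turn":0}
    - {"grip":0.37,"xyz":[0,0,-94],"turn":0}
    - {"grip":0.37,"xyz":[0,0,-94],"turn":0}

```text
clock: 12.75
ee_pos: [0.4573, -0.2934, 0.0072]
eef_rot: [[-0.77, 0.638, 0.002], [0.638, 0.77, -0.001], [-0.002, 0.0, -1.0]]
contact_force: [1.1, 0.4, -0.7]
grip_width: 0.629
finger_force: 0.0
```

>>> step_arm:
  targets:
    - {"grip":0.37,"xyz":[0,0,15],"turn":0}
    - {"grip":0.37,"xyz":[0,0,50],"turn":0}
    - {"grip":0.2,"xyz":[0,0,100],"turn":0}
    - {"grip":0.2,"xyz":[0,0,150],"turn":0}
    - {"grip":0.2,"xyz":[0,0,200],"turn":0}
    - {"grip":0.2,"xyz":[0,0,200],"turn":0}

```text
clock: 13.35
ee_pos: [0.4596, -0.2942, 0.2149]
eef_rot: [[-0.77, 0.638, 0.01], [0.638, 0.77, -0.007], [-0.012, 0.001, -1.0]]
contact_force: [0.8, -0.2, 1.0]
grip_width: 0.802
finger_force: 0.0
```

```bash
sed -i 's/^CO=.*/CO=np.array([467.2,-299.8]);CY=np.radians(-39.6)/' h.py; cat >> h.py <<'E'
def comps(p,W,zlo,zhi,mn=250):
    m=woodmask(p)&(W[...,2]>zlo)&(W[...,2]<zhi)
    n,l,st,_=cv2.connectedComponentsWithStats(m.astype(np.uint8))
    return [(st[i].tolist(),rect(W[l==i]),np.median(W[l==i],0).round(4)) for i in range(1,n) if st[i,4]>mn]
E
python3 - <<'E'
from h import *
s=manip.state(); print(s['ee_pos'],yaw(s))
p,d,c=snap('wrist','w4.png');W=cloud(d,c);np.savez('w4.npz',p=p,W=W)
for q in comps(p,W,.006,.02): print(*q, w2c(q[1][:2]))
for lab in ['done1_mid','blank1_mid']:
    for q in eyes.masks_of('wrist',lab)[:3]:
        P=W[q['pixels']];P=P[~np.isnan(P[:,0])]; print(lab,round(q['score'],2),q['bbox'],rect(P),np.median(P,0).round(4), w2c(np.median(P,0)*1000).round(0))
E
```

```text
[ 0.45960437 -0.29416728  0.21494631] 50.38618828462278
[234, 122, 39, 92, 3054] [ 464.5 -299.7  120.2   46.   -37.9] [ 0.4588 -0.2955  0.0074] [-2.14412815 -1.64399345]
[186, 266, 26, 31, 359] [ 547.3 -471.    52.3   32.8  -57.4] [ 0.5457 -0.476   0.01  ] [170.84509779 -80.85420558]
```

>>> step_arm:
  targets:
    - {"grip":0.2,"xyz":[0,45,0],"turn":0.13}
    - {"grip":0.2,"xyz":[0,90,0],"turn":0.26}
    - {"grip":0.2,"xyz":[0,135,0],"turn":0.39}
    - {"grip":0.2,"xyz":[0,180,0],"turn":0.52}
    - {"grip":0.2,"xyz":[-2,225,0],"turn":0.65}
    - {"grip":0.2,"xyz":[-5,270,0],"turn":0.78}
    - {"grip":0.2,"xyz":[-12,315,0],"turn":0.91}
    - {"grip":0.2,"xyz":[-22,360,0],"turn":1.04}
    - {"grip":0.2,"xyz":[-38,405,0],"turn":1.17}
    - {"grip":0.2,"xyz":[-54,445,0],"turn":1.228}

```text
clock: 14.5
ee_pos: [0.4007, 0.1539, 0.2052]
eef_rot: [[-0.857, -0.516, -0.002], [-0.516, 0.857, -0.0], [0.002, 0.001, -1.0]]
contact_force: [0.8, 0.2, 0.5]
grip_width: 0.803
finger_force: 0.0
```

>>> step_arm:
  targets:
    - {"grip":0.2,"xyz":[-8,29,-20],"turn":0}
    - {"grip":0.2,"xyz":[-8,29,-20],"turn":0}
    - {"grip":0.2,"xyz":[-8,29,-20],"turn":0}

```text
clock: 14.8
ee_pos: [0.3935, 0.181, 0.1851]
eef_rot: [[-0.859, -0.512, -0.002], [-0.512, 0.859, -0.0], [0.002, 0.001, -1.0]]
contact_force: [-0.0, -0.6, -0.4]
grip_width: 0.8
finger_force: 0.0
```

```bash
python3 - <<'E'
from h import *
s=manip.state(); print(s['ee_pos'],yaw(s),s['joint_positions'].round(1),j2w(-20,48))
p,d,c=snap('wrist');W=cloud(d,c)
for q in comps(p,W,.03,.045): print(*q, w2j(q[1][:2]))
for q in comps(p,W,.003,.02): print(*q)
E
```

```text
[0.39353144 0.18098059 0.18509117] 120.8150317607337 [ 26.5  -1.2 -55.4 112.1  -1.1  68.7  92.4] [394.86980364 179.62564603]
[230, 133, 44, 100, 3993] [403.2 183.8 114.2  45.7  31.1] [0.3979 0.1808 0.0385] [-10.70665751  47.32829476]
[40, 78, 99, 102, 4324] [450.5  -4.  121.   46.8 -17.9] [ 0.4452 -0.0028  0.0085]
```

>>> step_arm:
  targets:
    - {"grip":0.2,"xyz":[1,-1.3,-40],"turn":0}
    - {"grip":0.2,"xyz":[1,-1.3,-80],"turn":0}
    - {"grip":0.2,"xyz":[1,-1.3,-110],"turn":0}
    - {"grip":0.2,"xyz":[1,-1.3,-130],"turn":0}
    - {"grip":0.2,"xyz":[1,-1.3,-150],"turn":0}
    - {"grip":0.2,"xyz":[1,-1.3,-163],"turn":0}
    - {"grip":0.2,"xyz":[1,-1.3,-163],"turn":0}
    - {"grip":0.2,"xyz":[1,-1.3,-163],"turn":0}

```text
clock: 15.65
ee_pos: [0.3959, 0.1791, 0.0232]
eef_rot: [[-0.86, -0.51, -0.001], [-0.51, 0.86, -0.0], [0.0, 0.0, -1.0]]
contact_force: [0.6, -0.1, 0.5]
grip_width: 0.8
finger_force: 0.0
```

>>> step_arm:
  targets:
    - {"grip":1,"xyz":[0,0,0],"turn":0}
    - {"grip":1,"xyz":[0,0,0],"turn":0}
    - {"grip":1,"xyz":[0,0,0],"turn":0}
    - {"grip":1,"xyz":[0,0,0],"turn":0}
    - {"grip":1,"xyz":[0,0,4],"turn":0}
    - {"grip":1,"xyz":[0,0,8],"turn":0}
    - {"grip":1,"xyz":[0,0,8],"turn":0}
    - {"grip":1,"xyz":[0,0,8],"turn":0}

```text
clock: 16.45
ee_pos: [0.3957, 0.1796, 0.0312]
eef_rot: [[-0.86, -0.511, 0.0], [-0.511, 0.86, -0.0], [-0.0, -0.0, -1.0]]
contact_force: [-0.0, 0.4, -0.4]
grip_width: 0.516
finger_force: 61.5
```

>>> step_arm:
  targets:
    - {"grip":1,"xyz":[-8.6,-5,0],"turn":0}
    - {"grip":1,"xyz":[-17,-10,0],"turn":0}
    - {"grip":1,"xyz":[-26,-15.3,0],"turn":0}
    - {"grip":1,"xyz":[-31,-18,0],"turn":0}
    - {"grip":1,"xyz":[-31,-18,0],"turn":0}
    - {"grip":1,"xyz":[-31,-18,20],"turn":0}
    - {"grip":1,"xyz":[-31,-18,50],"turn":0}
    - {"grip":1,"xyz":[-25,-30,90],"turn":0}
    - {"grip":1,"xyz":[-10,-50,130],"turn":0}
    - {"grip":1,"xyz":[10,-85,160],"turn":0}

```text
clock: 17.45
ee_pos: [0.4062, 0.0959, 0.1939]
eef_rot: [[-0.858, -0.514, 0.004], [-0.514, 0.858, -0.001], [-0.003, -0.002, -1.0]]
contact_force: [2.1, 0.5, -1.0]
grip_width: 0.52
finger_force: 61.5
```

>>> step_arm:
  targets:
    - {"grip":1,"xyz":[10,-40,15],"turn":-0.14}
    - {"grip":1,"xyz":[25,-85,15],"turn":-0.28}
    - {"grip":1,"xyz":[35,-130,15],"turn":-0.42}
    - {"grip":1,"xyz":[45,-175,15],"turn":-0.56}
    - {"grip":1,"xyz":[49,-220,15],"turn":-0.7}
    - {"grip":1,"xyz":[50,-265,15],"turn":-0.84}
    - {"grip":1,"xyz":[50,-310,15],"turn":-0.98}
    - {"grip":1,"xyz":[50,-350,15],"turn":-1.11}
    - {"grip":1,"xyz":[50,-386,15],"turn":-1.22}
    - {"grip":1,"xyz":[50,-386,15],"turn":-1.22}

```text
clock: 18.45
ee_pos: [0.4539, -0.2966, 0.2051]
eef_rot: [[-0.768, 0.64, -0.001], [0.64, 0.768, -0.001], [0.0, -0.001, -1.0]]
contact_force: [0.4, -0.1, -0.9]
grip_width: 0.519
finger_force: 61.5
```

>>> step_arm:
  targets:
    - {"grip":1,"xyz":[0,0,-40],"turn":0}
    - {"grip":1,"xyz":[0,0,-80],"turn":0}
    - {"grip":1,"xyz":[0,0,-105],"turn":0}
    - {"grip":1,"xyz":[0,0,-105],"turn":0}
    - {"grip":1,"xyz":[0,0,-105],"turn":0}

```text
clock: 18.95
ee_pos: [0.4559, -0.2908, 0.1016]
eef_rot: [[-0.776, 0.631, 0.0], [0.631, 0.776, 0.0], [-0.0, 0.0, -1.0]]
contact_force: [-0.5, -0.5, 0.5]
grip_width: 0.514
finger_force: 61.5
```

>>> step_arm:
  targets:
    - {"grip":1,"xyz":[1,-1,-30],"turn":0}
    - {"grip":1,"xyz":[1,-1,-60],"turn":0}
    - {"grip":1,"xyz":[1,-1,-80],"turn":0}
    - {"grip":1,"xyz":[1,-1,-88],"turn":0}
    - {"grip":1,"xyz":[1,-1,-88],"turn":0}
    - {"grip":0.37,"xyz":[1,-1,-88],"turn":0}
    - {"grip":0.37,"xyz":[1,-1,-88],"turn":0}
    - {"grip":0.37,"xyz":[1,-1,-88],"turn":0}

```text
clock: 19.75
ee_pos: [0.4571, -0.2926, 0.014]
eef_rot: [[-0.775, 0.632, 0.002], [0.632, 0.775, -0.001], [-0.002, 0.0, -1.0]]
contact_force: [-0.2, -0.2, 0.3]
grip_width: 0.632
finger_force: 0.0
```

>>> step_arm:
  targets:
    - {"grip":0.37,"xyz":[0,0,15],"turn":0}
    - {"grip":0.37,"xyz":[0,0,50],"turn":0}
    - {"grip":0.3,"xyz":[0,0,100],"turn":0}
    - {"grip":0.8,"xyz":[0,0,150],"turn":0}
    - {"grip":1,"xyz":[0,0,200],"turn":0}
    - {"grip":1,"xyz":[0,0,200],"turn":0}

```text
clock: 20.35
ee_pos: [0.4595, -0.2932, 0.2217]
eef_rot: [[-0.775, 0.631, 0.01], [0.631, 0.776, -0.007], [-0.012, 0.001, -1.0]]
contact_force: [1.6, 0.3, 0.3]
grip_width: 0.193
finger_force: 0.0
```

```bash
python3 - <<'E'
from h import *
s=manip.state(); print(s['ee_pos'],yaw(s),s['joint_positions'].round(1))
p,d,c=snap('wrist','w5.png');W=cloud(d,c);np.savez('w5.npz',p=p,W=W)
for q in comps(p,W,.006,.024): print(*q, w2c(q[1][:2]))
for x in (95,150): print(c2w(x,0),c2w(-x,0))
E
```

```text
[ 0.45947666 -0.29319423  0.22165622] 50.85046738837632 [ 54.2  11.  -29.9  96.    5.8  73.7  74.1]
[234, 121, 38, 93, 3192] [ 463.7 -299.3  120.7   45.2  -38.1] [ 0.4587 -0.2952  0.0154] [-3.01550834 -1.84572734]
[207, 189, 94, 37, 592] [ 522.4 -337.8  131.1   46.5   72.5] [ 0.5246 -0.3391  0.0152] [66.75444261  5.90630101]
[178, 264, 22, 19, 304] [ 527.2 -473.2   34.8   25.7   70.2] [ 0.5262 -0.4728  0.0099] [156.76011439 -95.36155691]
[ 540.39875806 -360.35527903] [ 394.00124194 -239.24472097]
[ 582.77698642 -395.41359846] [ 351.62301358 -204.18640154]
```

View pics/w5.png

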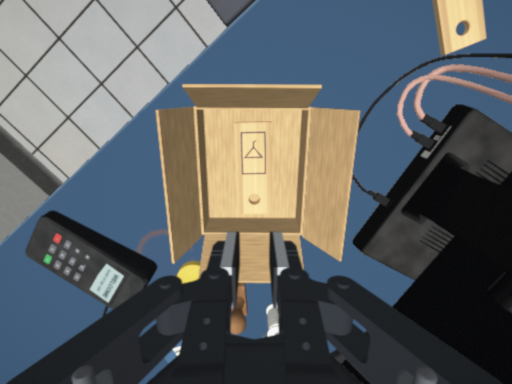

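>>> step_arm:
  targets:
    - {"grip":1,"xyz":[-35,29,0],"turn":0}
    - {"grip":1,"xyz":[-70,58,0],"turn":0}
    - {"grip":1,"xyz":[-98,81,-10],"turn":0}
    - {"grip":1,"xyz":[-98,81,-50],"turn":0}
    - {"grip":1,"xyz":[-98,81,-90],"turn":0}
    - {"grip":1,"xyz":[-98,81,-117],"turn":0}
    - {"grip":1,"xyz":[-98,81,-117],"turn":0}
    - {"grip":1,"xyz":[-98,81,-117],"turn":0}

```text
clock: 21.2
ee_pos: [0.3585, -0.2109, 0.0965]
eef_rot: [[-0.775, 0.632, -0.0], [0.632, 0.775, 0.001], [0.001, 0.0, -1.0]]
contact_force: [0.6, 1.0, 0.0]
grip_width: -0.001
finger_force: 0.0
```

```bash
python3 - <<'E'
from h import *
s=manip.state();e=s['ee_pos']*1000; c=w2c(e); print(e.round(1),c.round(1),yaw(s))
for x,z in [(-110,98),(-95,97),(-90.5,96),(-80,94),(-68,90),(-58,83),(-51,74),(-46,63),(-44,55),(-44,51)]:
    w=c2w(x,0); print((w-e[:2]).round(0),round(z-e[2]))
E
```

```text
[ 358.5 -210.9   96.5] [-140.5   -0.8] 50.838698146241036
[ 24. -19.] 1
[ 36. -28.] 0
[ 39. -31.] -1
[ 47. -38.] -3
[ 56. -46.] -7
[ 64. -52.] -14
[ 69. -56.] -23
[ 73. -60.] -34
[ 75. -61.] -42
[ 75. -61.] -46
```

>>> step_arm:
  targets:
    - {"grip":1,"xyz":[24,-19,0],"turn":0}
    - {"grip":1,"xyz":[36,-28,0],"turn":0}
    - {"grip":1,"xyz":[47,-38,-3],"turn":0}
    - {"grip":1,"xyz":[56,-46,-7],"turn":0}
    - {"grip":1,"xyz":[64,-52,-14],"turn":0}
    - {"grip":1,"xyz":[69,-56,-23],"turn":0}
    - {"grip":1,"xyz":[73,-60,-34],"turn":0}
    - {"grip":1,"xyz":[75,-61,-42],"turn":0}
    - {"grip":1,"xyz":[75,-61,-46],"turn":0}
    - {"grip":1,"xyz":[75,-61,-46],"turn":0}

```text
clock: 22.2
ee_pos: [0.4336, -0.2723, 0.0509]
eef_rot: [[-0.775, 0.632, -0.0], [0.632, 0.775, -0.001], [-0.0, -0.001, -1.0]]
contact_force: [-4.3, 1.4, 13.6]
grip_width: -0.007
finger_force: 6.3
```

>>> step_arm:
  targets:
    - {"grip":1,"xyz":[0,0,20],"turn":0}
    - {"grip":1,"xyz":[0,0,70],"turn":0}
    - {"grip":1,"xyz":[30,-25,110],"turn":0}
    - {"grip":1,"xyz":[70,-57,110],"turn":0}
    - {"grip":1,"xyz":[108,-89,110],"turn":0}
    - {"grip":1,"xyz":[138,-114,100],"turn":0}
    - {"grip":1,"xyz":[142,-117,70],"turn":0}
    - {"grip":1,"xyz":[142,-117,46],"turn":0}
    - {"grip":1,"xyz":[142,-117,46],"turn":0}

```text
clock: 23.1
ee_pos: [0.5734, -0.3877, 0.0913]
eef_rot: [[-0.775, 0.631, -0.006], [0.631, 0.776, 0.004], [0.007, -0.0, -1.0]]
contact_force: [-0.3, -0.8, -0.6]
grip_width: -0.0
finger_force: 0.0
```

```bash
python3 - <<'E'
from h import *
s=manip.state();e=s['ee_pos']*1000; c=w2c(e); print(e.round(1),c.round(1),yaw(s))
for x,z in [(-110,98),(-95,97),(-90.5,96),(-80,94),(-68,90),(-58,83),(-51,74),(-46,63),(-44,55),(-44,51)]:
    w=c2w(-x,0); print((w-e[:2]).round(0),round(z-e[2]))
p,d,c=snap('top');W=cloud(d,c);m=woodmask(p);C=w2c(W*1000);Z=W[...,2]*1000
q=m&(C[...,0]>-75)&(C[...,0]<-20)&(abs(C[...,1])<45); print(np.percentile(Z[q],[5,50,95]))
E
```

```text
[ 573.4 -387.7   91.3] [137.8  -0. ] 50.85084128356016
[-21.  18.] 7
[-33.  27.] 6
[-36.  30.] 5
[-45.  37.] 3
[-54.  45.] -1
[-61.  51.] -8
[-67.  55.] -17
[-71.  59.] -28
[-72.  60.] -36
[-72.  60.] -40
[ 48.69262701  51.95260286 504.12495939]
```

>>> step_arm:
  targets:
    - {"grip":1,"xyz":[-22,18,0],"turn":0}
    - {"grip":1,"xyz":[-33,27,0],"turn":0}
    - {"grip":1,"xyz":[-45,37,-3],"turn":0}
    - {"grip":1,"xyz":[-54,45,-7],"turn":0}
    - {"grip":1,"xyz":[-62,51,-14],"turn":0}
    - {"grip":1,"xyz":[-68,56,-23],"turn":0}
    - {"grip":1,"xyz":[-72,59,-34],"turn":0}
    - {"grip":1,"xyz":[-73,60,-42],"turn":0}
    - {"grip":1,"xyz":[-73,60,-45],"turn":0}
    - {"grip":1,"xyz":[-73,60,-45],"turn":0}

```text
clock: 24.15
ee_pos: [0.5022, -0.3289, 0.0512]
eef_rot: [[-0.775, 0.632, -0.001], [0.632, 0.775, 0.001], [0.001, -0.001, -1.0]]
contact_force: [-4.7, 2.6, 8.0]
grip_width: -0.001
finger_force: 3.6
```

```bash
python3 - <<'E'
from h import *
s=manip.state();e=s['ee_pos']*1000; c=w2c(e); print(e.round(1),c.round(1),s['joint_positions'].round(0),s['contact_force'])
for y in (-60,0,): print((c2w(0,y)-e[:2]).round(0))
for y in (0,-130): print((c2w(0,y)-e[:2]).round(0),c2w(0,y))
print(c2w(0,130))
E
```

```text
[ 502.2 -328.9   51.2] [45.5 -0.2] [ 51.  28. -28.  97.  15.  59.  69.] [-4.71951839  2.64203143  7.98777532]
[-73. -17.]
[-35.  29.]
[-35.  29.] [ 467.2 -299.8]
[-118.  -71.] [ 384.33488133 -399.96672156]
[ 550.06511867 -199.63327844]
```

>>> step_arm:
  targets:
    - {"grip":1,"xyz":[0,0,20],"turn":0}
    - {"grip":1,"xyz":[0,0,70],"turn":0}
    - {"grip":1,"xyz":[-35,0,105],"turn":0}
    - {"grip":1,"xyz":[-75,-20,105],"turn":0}
    - {"grip":1,"xyz":[-110,-55,105],"turn":0}
    - {"grip":1,"xyz":[-121,-75,90],"turn":0}
    - {"grip":1,"xyz":[-121,-75,47],"turn":0}
    - {"grip":1,"xyz":[-121,-75,47],"turn":0}
    - {"grip":1,"xyz":[-121,-75,47],"turn":0}

```text
clock: 25.05
ee_pos: [0.3819, -0.4033, 0.098]
eef_rot: [[-0.776, 0.631, -0.001], [0.631, 0.776, 0.002], [0.002, 0.001, -1.0]]
contact_force: [1.2, -0.2, 1.5]
grip_width: -0.002
finger_force: 0.0
```

```bash
python3 - <<'E'
from h import *
s=manip.state();e=s['ee_pos']*1000; c=w2c(e); print(e.round(1),c.round(1))
for y,z in [(-117,99),(-95,99),(-84,97),(-72,93),(-62,86),(-55,77),(-50,66),(-48,58),(-48,54)]:
    print((c2w(0,y)-e[:2]).round(0).tolist(),round(z-e[2]))
W=np.load('top0.npz')['W'];C=w2c(W*1000);Z=W[...,2]*1000
for lo,hi in [(100,115),(115,130),(130,145),(145,170),(170,200)]:
    q=(C[...,1]>lo)&(C[...,1]<hi)&(abs(C[...,0])<30); print(lo,np.percentile(Z[q],[50,95,100]))
p,d,c=snap('top');W=cloud(d,c);m=woodmask(p);C=w2c(W*1000);Z=W[...,2]*1000
for a,b in [(-75,-20),(20,75)]:
    q=m&(C[...,0]>a)&(C[...,0]<b)&(abs(C[...,1])<45); print(np.percentile(Z[q],[5,50,95]))
E
```

```text
[ 381.9 -403.3   98. ] [   0.2 -134.2]
[11.0, 13.0] 1
[25.0, 30.0] 1
[32.0, 39.0] -1
[39.0, 48.0] -5
[46.0, 56.0] -12
[50.0, 61.0] -21
[53.0, 65.0] -32
[55.0, 67.0] -40
[55.0, 67.0] -44
100 [0.98474953 3.96198391 4.77397843]
115 [ 0.66073816  6.3653135  10.43888579]
130 [ 1.65815385  9.46437901 12.18209984]
145 [ 1.33351412  6.13491602 19.29096328]
170 [  3.10696489 197.28255216 239.58934391]
[48.77876298 51.86054679 54.99464457]
[47.66558889 51.62754725 54.64651233]
```

>>> step_arm:
  targets:
    - {"grip":1,"xyz":[15,19,1],"turn":0}
    - {"grip":1,"xyz":[27,32,1],"turn":0}
    - {"grip":1,"xyz":[42,51,-2],"turn":0}
    - {"grip":1,"xyz":[49,59,-5],"turn":0}
    - {"grip":1,"xyz":[55,66,-12],"turn":0}
    - {"grip":1,"xyz":[59,72,-21],"turn":0}
    - {"grip":1,"xyz":[63,76,-32],"turn":0}
    - {"grip":1,"xyz":[64,77,-40],"turn":0}
    - {"grip":1,"xyz":[64,77,-44],"turn":0}
    - {"grip":1,"xyz":[64,77,-44],"turn":0}

```text
clock: 26.1
ee_pos: [0.4452, -0.3267, 0.0543]
eef_rot: [[-0.775, 0.632, -0.001], [0.632, 0.775, 0.001], [0.002, 0.0, -1.0]]
contact_force: [-3.7, 5.6, 13.2]
grip_width: -0.002
finger_force: 6.3
```

>>> step_arm:
  targets:
    - {"grip":1,"xyz":[0,0,20],"turn":0}
    - {"grip":1,"xyz":[0,0,70],"turn":0}
    - {"grip":1,"xyz":[25,30,100],"turn":0}
    - {"grip":1,"xyz":[54,66,100],"turn":0}
    - {"grip":1,"xyz":[82,101,100],"turn":0}
    - {"grip":1,"xyz":[101,122,85],"turn":0}
    - {"grip":1,"xyz":[101,122,45],"turn":0}
    - {"grip":1,"xyz":[101,122,45],"turn":0}
    - {"grip":1,"xyz":[101,122,45],"turn":0}

```text
clock: 27.0
ee_pos: [0.5455, -0.206, 0.0986]
eef_rot: [[-0.774, 0.633, -0.002], [0.633, 0.774, 0.001], [0.002, -0.001, -1.0]]
contact_force: [-0.2, 0.1, 0.3]
grip_width: 0.001
finger_force: 0.0
```

```bash
python3 - <<'E'
from h import *
s=manip.state();e=s['ee_pos']*1000; c=w2c(e); print(e.round(1),c.round(1))
p,d,c=snap('top');W=cloud(d,c);m=woodmask(p);C=w2c(W*1000);Z=W[...,2]*1000
q=m&(C[...,1]>-60)&(C[...,1]<-10)&(abs(C[...,0])<65); print(np.percentile(Z[q],[5,50,95]))
E
```

```text
[ 545.5 -206.    98.6] [  0.5 122.2]
[51.9735512  54.89923311 58.23802741]
```

>>> step_arm:
  targets:
    - {"grip":1,"xyz":[-9,-11,0],"turn":0}
    - {"grip":1,"xyz":[-19,-23,0],"turn":0}
    - {"grip":1,"xyz":[-34,-42,-2],"turn":0}
    - {"grip":1,"xyz":[-41,-49,-5],"turn":0}
    - {"grip":1,"xyz":[-47,-57,-12],"turn":0}
    - {"grip":1,"xyz":[-52,-62,-21],"turn":0}
    - {"grip":1,"xyz":[-55,-67,-32],"turn":0}
    - {"grip":1,"xyz":[-56,-68,-40],"turn":0}
    - {"grip":1,"xyz":[-56,-68,-44],"turn":0}
    - {"grip":1,"xyz":[-56,-68,-44],"turn":0}

```text
clock: 28.05
ee_pos: [0.4899, -0.2733, 0.0545]
eef_rot: [[-0.775, 0.632, -0.001], [0.632, 0.775, 0.0], [0.001, -0.001, -1.0]]
contact_force: [-0.8, -0.4, 1.1]
grip_width: 0.002
finger_force: 0.2
```

>>> step_arm:
  targets:
    - {"grip":0.5,"xyz":[0,0,30],"turn":0}
    - {"grip":0.2,"xyz":[0,20,70],"turn":0}
    - {"grip":0.2,"xyz":[-10,60,110],"turn":0}
    - {"grip":0.2,"xyz":[-20,100,130],"turn":0}
    - {"grip":0.2,"xyz":[-30,140,130],"turn":0.1}
    - {"grip":0.2,"xyz":[-40,180,130],"turn":0.2}
    - {"grip":0.2,"xyz":[-45,220,130],"turn":0.3}
    - {"grip":0.2,"xyz":[-45,250,130],"turn":0.4}
    - {"grip":0.2,"xyz":[-45,250,130],"turn":0.4}

```text
clock: 28.95
ee_pos: [0.4452, -0.0185, 0.1849]
eef_rot: [[-0.963, 0.27, 0.0], [0.27, 0.963, 0.001], [-0.0, 0.001, -1.0]]
contact_force: [1.1, -0.2, 0.9]
grip_width: 0.8
finger_force: 0.0
```

```bash
python3 - <<'E'
from h import *
s=manip.state();e=s['ee_pos']*1000; print(e.round(1),yaw(s),s['joint_positions'].round(0))
p,d,c=snap('top','t6.png');W=cloud(d,c);m=woodmask(p);C=w2c(W*1000);Z=W[...,2]*1000
for a,b in [(-60,-10),(10,60)]:
    q=m&(C[...,1]>a)&(C[...,1]<b)&(abs(C[...,0])<65); print(np.percentile(Z[q],[5,50,95]))
for q in comps(p,W,.003,.02,300): print('top',*q)
p,d,c=snap('wrist','w6.png');W=cloud(d,c)
for q in comps(p,W,.003,.02): print('wrist',*q)
cv2.imwrite('pics/c6.png',np.hstack([cv2.imread('pics/t6.png')[100:300,80:400],cv2.resize(cv2.imread('pics/w6.png'),None,fx=.521,fy=.521)]))
E
```

```text
[445.2 -18.5 184.9] 74.31523686995327 [ 43.   1. -46. 111.   0.  69.  71.]
[51.70876582 54.85023535 57.83550479]
[51.80403664 54.99351782 58.10169118]
top [102, 128, 32, 32, 479] [648.2 278.5  91.   86.1 -41.8] [0.6367 0.2676 0.0069]
wrist [232, 135, 41, 97, 3304] [462.6 -32.2 120.3  45.4 -18.1] [ 0.453  -0.0292  0.0079]
wrist [0, 168, 115, 45, 845] [ 402.5 -252.   128.     2.3   50.3] [ 0.4014 -0.2533  0.012 ]
wrist [486, 223, 26, 21, 269] [615.2 258.4  35.1  18.1 -58. ] [0.6148 0.2585 0.0055]
```

View pics/c6.png

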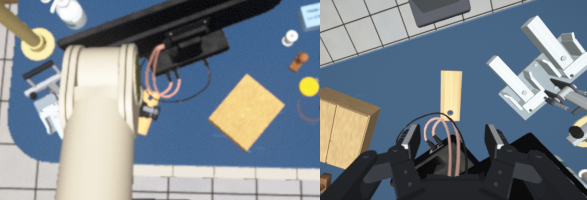

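>>> step_arm:
  targets:
    - {"grip":0.25,"xyz":[3,-9,-40],"turn":-0.04}
    - {"grip":0.25,"xyz":[3,-9,-80],"turn":-0.04}
    - {"grip":0.25,"xyz":[3,-9,-120],"turn":-0.04}
    - {"grip":0.25,"xyz":[3,-9,-145],"turn":-0.04}
    - {"grip":0.25,"xyz":[3,-9,-165],"turn":-0.04}
    - {"grip":0.25,"xyz":[3,-9,-177],"turn":-0.04}
    - {"grip":0.25,"xyz":[3,-9,-182],"turn":-0.04}
    - {"grip":0.25,"xyz":[3,-9,-182],"turn":-0.04}

```text
clock: 29.85
ee_pos: [0.4484, -0.0324, 0.0027]
eef_rot: [[-0.948, 0.319, -0.001], [0.319, 0.948, 0.0], [0.001, 0.0, -1.0]]
contact_force: [0.7, 0.5, 1.1]
grip_width: 0.75
finger_force: 0.0
```

>>> step_arm:
  targets:
    - {"grip":0.35,"xyz":[0,0,-2],"turn":0}
    - {"grip":0.35,"xyz":[0,0,-2],"turn":0}

```text
clock: 30.05
ee_pos: [0.449, -0.0322, 0.0015]
eef_rot: [[-0.948, 0.318, 0.001], [0.318, 0.948, -0.0], [-0.001, 0.0, -1.0]]
contact_force: [-0.3, -0.6, -0.1]
grip_width: 0.65
finger_force: 0.1
```

>>> step_arm:
  targets:
    - {"grip":0.35,"xyz":[-1,4.5,-2],"turn":0}
    - {"grip":0.35,"xyz":[-1,4.5,-3],"turn":0}
    - {"grip":0.35,"xyz":[-1,4.5,-3],"turn":0}

```text
clock: 30.35
ee_pos: [0.4473, -0.0274, -0.0021]
eef_rot: [[-0.948, 0.318, 0.0], [0.318, 0.948, -0.0], [-0.0, -0.0, -1.0]]
contact_force: [-0.5, 0.4, 0.5]
grip_width: 0.647
finger_force: 0.0
```

>>> step_arm:
  targets:
    - {"grip":1,"xyz":[0,0,0],"turn":0}
    - {"grip":1,"xyz":[0,0,0],"turn":0}
    - {"grip":1,"xyz":[0,0,0],"turn":0}
    - {"grip":1,"xyz":[0,0,0],"turn":0}

```text
clock: 30.75
ee_pos: [0.4476, -0.0276, -0.0017]
eef_rot: [[-0.948, 0.318, 0.0], [0.318, 0.948, -0.0], [-0.0, -0.0, -1.0]]
contact_force: [-2.5, 0.3, 6.9]
grip_width: 0.519
finger_force: 61.1
```

>>> step_arm:
  targets:
    - {"grip":1,"xyz":[0,0,15],"turn":0}
    - {"grip":1,"xyz":[0,0,50],"turn":0}
    - {"grip":1,"xyz":[0,10,95],"turn":0.14}
    - {"grip":1,"xyz":[-10,30,102],"turn":0.28}
    - {"grip":1,"xyz":[-20,50,102],"turn":0.42}
    - {"grip":1,"xyz":[-30,70,102],"turn":0.56}
    - {"grip":1,"xyz":[-40,90,102],"turn":0.7}
    - {"grip":1,"xyz":[-45,100,102],"turn":0.86}
    - {"grip":1,"xyz":[-45,100,102],"turn":0.86}
    - {"grip":1,"xyz":[-45,100,102],"turn":0.86}

```text
clock: 31.75
ee_pos: [0.4027, 0.072, 0.1003]
eef_rot: [[-0.862, -0.508, 0.001], [-0.508, 0.862, -0.001], [-0.0, -0.001, -1.0]]
contact_force: [0.8, -0.4, -0.4]
grip_width: 0.512
finger_force: 61.5
```

```bash
python3 - <<'E'
from h import *
s=manip.state();e=s['ee_pos']*1000; print(e.round(1),yaw(s),w2j(e[:2]),s['finger_force'],s['grip_width'])
p,d,c=snap('wrist','w7.png');W=cloud(d,c);np.savez('w7.npz',p=p,W=W)
for q in comps(p,W,.05,.2): print(*q,w2j(q[1][:2]))
m=woodmask(p)&(W[...,2]>.05); P=W[m]*1000;J=np.c_[w2j(P),P[:,2]]
A=np.c_[J[:,:2],np.ones(len(J))];k=np.linalg.lstsq(A,J[:,2],rcond=None)[0];print('slope',k, 'x range',np.percentile(J,[1,99],axis=0))
E
```

```text
[402.7  72.  100.3] 120.50701262448392 [-68.29306244 -48.55276476] 61.535561084747314 0.5116374492057092
[207, 175, 93, 164, 13114] [429.2  88.5 151.7  46.1  31.4] [0.3991 0.071  0.11  ] [-37.08832192 -47.86675649]
slope [-1.34652800e-03  9.33661319e-04  1.09918785e+02] x range [[-112.56332982  -70.43011926  104.8629309 ]
 [ -14.86699801  -25.91131791  111.37762188]]
```

View pics/w7.png

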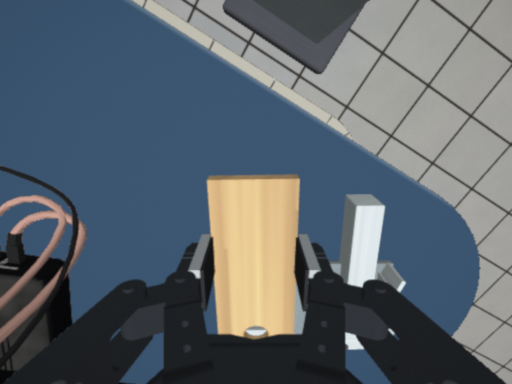

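>>> step_arm:
  targets:
    - {"grip":1,"xyz":[-7,-4,-20],"turn":0.004}
    - {"grip":1,"xyz":[-7,-4,-40],"turn":0.004}
    - {"grip":1,"xyz":[-7,-4,-55],"turn":0.004}
    - {"grip":1,"xyz":[-7,-4,-63],"turn":0.004}
    - {"grip":1,"xyz":[-7,-4,-63],"turn":0.004}
    - {"grip":1,"xyz":[-7,-4,-63],"turn":0.004}

```text
clock: 32.4
ee_pos: [0.3958, 0.0684, 0.0373]
eef_rot: [[-0.858, -0.513, 0.0], [-0.513, 0.858, 0.0], [-0.0, 0.0, -1.0]]
contact_force: [-0.5, -0.6, 0.1]
grip_width: 0.515
finger_force: 61.6
```

```bash
python3 - <<'E'
from h import *
s=manip.state();e=s['ee_pos']*1000; print(e.round(1),yaw(s),w2j(e[:2]),s['finger_force'],s['grip_width'],s['contact_force'])
for x in (-50,-35,-26): print((j2w(x,-48)-e[:2]).round(1))
E
```

```text
[395.8  68.4  37.3] 120.88259894597275 [-76.07774342 -48.09162525] 61.551207304000854 0.5154849186775288 [-0.51012884 -0.60085522  0.07182366]
[22.4 13.4]
[35.3 21.1]
[43.  25.7]
```

>>> step_arm:
  targets:
    - {"grip":1,"xyz":[8.6,5.2,0],"turn":0}
    - {"grip":1,"xyz":[17.2,10.3,0],"turn":0}
    - {"grip":1,"xyz":[25.8,15.5,0],"turn":0}
    - {"grip":1,"xyz":[34.4,20.6,0],"turn":0}
    - {"grip":1,"xyz":[39,23.3,0],"turn":0}
    - {"grip":1,"xyz":[43,25.7,0],"turn":0}
    - {"grip":1,"xyz":[43,25.7,0],"turn":0}
    - {"grip":1,"xyz":[43,25.7,0],"turn":0}

```text
clock: 33.2
ee_pos: [0.4382, 0.0941, 0.0367]
eef_rot: [[-0.857, -0.515, -0.0], [-0.515, 0.857, 0.0], [0.0, 0.0, -1.0]]
contact_force: [0.3, 0.0, -1.5]
grip_width: 0.517
finger_force: 61.6
```

>>> step_arm:
  targets:
    - {"grip":1,"xyz":[1.7,1,0],"turn":0}
    - {"grip":1,"xyz":[2.6,1.5,0],"turn":0}
    - {"grip":1,"xyz":[2.6,1.5,0],"turn":0}

```text
clock: 33.5
ee_pos: [0.4411, 0.0956, 0.0369]
eef_rot: [[-0.858, -0.514, 0.0], [-0.514, 0.858, 0.0], [-0.0, -0.0, -1.0]]
contact_force: [-1.0, 0.5, -0.8]
grip_width: 0.519
finger_force: 61.6
```

>>> step_arm:
  targets:
    - {"grip":1,"xyz":[0.9,0.5,0],"turn":0}
    - {"grip":1,"xyz":[0.9,0.5,0],"turn":0}

```text
clock: 33.7
ee_pos: [0.4419, 0.0961, 0.0368]
eef_rot: [[-0.858, -0.514, -0.0], [-0.514, 0.858, 0.0], [0.0, 0.0, -1.0]]
contact_force: [-1.0, 0.8, -0.7]
grip_width: 0.518
finger_force: 61.6
```

>>> step_arm:
  targets:
    - {"grip":1,"xyz":[0.9,0.5,0],"turn":0}
    - {"grip":1,"xyz":[0.9,0.5,0],"turn":0}

```text
clock: 33.9
ee_pos: [0.442, 0.0962, 0.0365]
eef_rot: [[-0.858, -0.514, -0.002], [-0.514, 0.858, -0.001], [0.002, 0.0, -1.0]]
contact_force: [-4.7, -0.9, 0.2]
grip_width: 0.515
finger_force: 61.6
```

>>> step_arm:
  targets:
    - {"grip":1,"xyz":[0.9,0.5,0],"turn":0}
    - {"grip":1,"xyz":[0.9,0.5,0],"turn":0}

```text
clock: 34.1
ee_pos: [0.442, 0.0962, 0.0361]
eef_rot: [[-0.858, -0.514, -0.004], [-0.514, 0.858, -0.002], [0.004, 0.001, -1.0]]
contact_force: [-8.6, -3.8, 1.2]
grip_width: 0.516
finger_force: 61.7
```

>>> step_arm:
  targets:
    - {"grip":1,"xyz":[-2.7,-1.6,0],"turn":0}
    - {"grip":1,"xyz":[-2.7,-1.6,0],"turn":0}
    - {"grip":1,"xyz":[-2.7,-1.6,0],"turn":0}
    - {"grip":1,"xyz":[-2.7,-1.6,-3],"turn":0}
    - {"grip":1,"xyz":[-2.7,-1.6,-5.5],"turn":0}
    - {"grip":1,"xyz":[-2.7,-1.6,-5.5],"turn":0}

```text
clock: 34.7
ee_pos: [0.4409, 0.0955, 0.0309]
eef_rot: [[-0.858, -0.514, -0.001], [-0.514, 0.858, 0.0], [0.0, 0.001, -1.0]]
contact_force: [-0.3, 0.6, -0.5]
grip_width: 0.517
finger_force: 61.5
```

>>> step_arm:
  targets:
    - {"grip":1,"xyz":[0,0,-1.5],"turn":0}
    - {"grip":1,"xyz":[0,0,-2.7],"turn":0}
    - {"grip":1,"xyz":[0,0,-2.7],"turn":0}

```text
clock: 35.0
ee_pos: [0.4409, 0.0955, 0.0285]
eef_rot: [[-0.858, -0.514, -0.0], [-0.514, 0.858, 0.0], [0.0, 0.0, -1.0]]
contact_force: [0.5, 0.4, 0.2]
grip_width: 0.512
finger_force: 61.5
```

>>> step_arm:
  targets:
    - {"grip":0.3,"xyz":[0,0,0],"turn":0}
    - {"grip":0.3,"xyz":[0,0,0],"turn":0}
    - {"grip":0.3,"xyz":[0,0,0],"turn":0}
    - {"grip":0.3,"xyz":[-1,-0.6,15],"turn":0}
    - {"grip":0.3,"xyz":[-5,-3,50],"turn":0}
    - {"grip":0.3,"xyz":[-5,-3,100],"turn":0}
    - {"grip":0.6,"xyz":[-5,-3,150],"turn":0}
    - {"grip":1,"xyz":[-5,-3,200],"turn":0}
    - {"grip":1,"xyz":[-5,-3,235],"turn":0}
    - {"grip":1,"xyz":[-5,-3,235],"turn":0}

```text
clock: 36.0
ee_pos: [0.4381, 0.0931, 0.2682]
eef_rot: [[-0.858, -0.514, 0.007], [-0.514, 0.858, -0.001], [-0.006, -0.005, -1.0]]
contact_force: [0.0, 0.0, -1.4]
grip_width: 0.018
finger_force: 0.0
```

```bash
python3 - <<'E'
from h import *
s=manip.state();e=s['ee_pos']*1000; print(e.round(1),yaw(s),w2j(e[:2]),s['joint_positions'].round(0))
p,d,c=snap('wrist','w8.png');W=cloud(d,c);np.savez('w8.npz',p=p,W=W)
for q in comps(p,W,.02,.06): print(*q,w2j(q[1][:2]))
for q in eyes.masks_of('wrist','holddown_handle')[:2]:
    P=W[q['pixels']]*1000;P=P[~np.isnan(P[:,0])];J=np.c_[w2j(P),P[:,2]];print(round(q['score'],2),q['bbox'],np.percentile(J,[2,50,98],axis=0).round(0).tolist())
hsv=cv2.cvtColor(p,cv2.COLOR_RGB2HSV);J=np.dstack([w2j(W*1000),W[...,2]*1000])
m=(hsv[...,2]<70)&(J[...,2]>150)&(J[...,2]<200)&(abs(J[...,1])<60)&(J[...,0]>60); print(m.sum(),np.percentile(J[m],[2,50,98],axis=0).round(0).tolist() if m.sum() else '')
cv2.imwrite('pics/w8c.png',cv2.resize(p[90:330,150:430,::-1],None,fx=2.5,fy=2.5))
E
```

```text
[438.1  93.1 268.2] 120.95060104777862 [-27.0927513  -48.43203531] [ 43.  -4. -57. 103.  -3.  78. 108.]
[0, 0, 36, 53, 1250] [ 446.7 -232.2   48.3   42.5  -40.4] [ 0.4415 -0.2236  0.0515] [-186.02040242 -332.42602167]
[238, 129, 35, 80, 2560] [448.9 102.1 113.2  45.2  32.2] [0.4436 0.0993 0.0354] [-13.20442964 -46.25130309]
0.81 [254.5, 228.7, 351.1, 324.6] [[63.0, -16.0, 55.0], [81.0, 9.0, 126.0], [108.0, 64.0, 179.0]]
21 [[104.0, 34.0, 177.0], [106.0, 36.0, 180.0], [109.0, 39.0, 183.0]]
```

View pics/w8c.png

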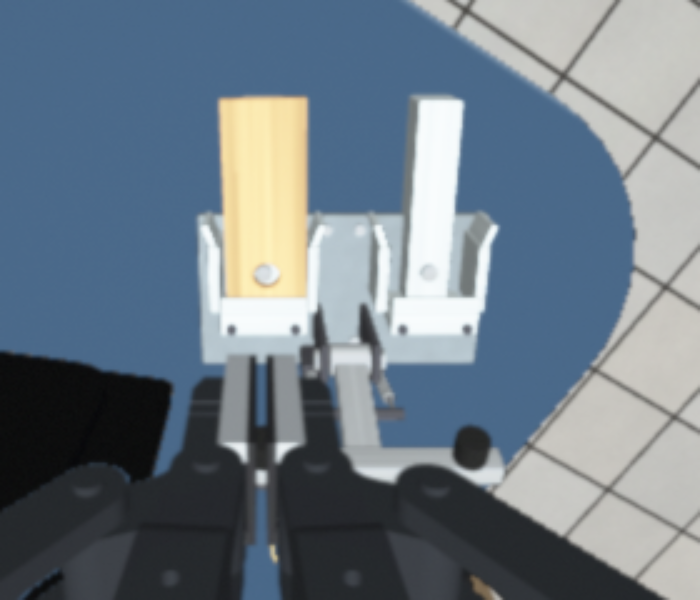

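>>> step_arm:
  targets:
    - {"grip":1,"xyz":[-18,30,0],"turn":0}
    - {"grip":1,"xyz":[-35,60,0],"turn":0}
    - {"grip":1,"xyz":[-35,60,0],"turn":0}
    - {"grip":1,"xyz":[4,77,0],"turn":0}
    - {"grip":1,"xyz":[43,94,0],"turn":0}
    - {"grip":1,"xyz":[82,111,0],"turn":0}
    - {"grip":1,"xyz":[119,127,0],"turn":0}
    - {"grip":1,"xyz":[119,127,0],"turn":0}
    - {"grip":1,"xyz":[119,127,0],"turn":0}

```text
clock: 37.0
ee_pos: [0.5546, 0.2205, 0.2606]
eef_rot: [[-0.856, -0.516, -0.006], [-0.516, 0.856, 0.002], [0.004, 0.004, -1.0]]
contact_force: [-0.4, 1.0, 0.1]
grip_width: -0.001
finger_force: 0.0
```

```bash
python3 - <<'E'
from h import *
s=manip.state();e=s['ee_pos']*1000; print(e.round(1),yaw(s),w2j(e[:2]),s['joint_positions'].round(0),s['contact_force'])
print((j2w(142,0)-e[:2]).round(1),160-e[2])
p,d,c=snap('top','t8.png');W=cloud(d,c)
J=np.dstack([w2j(W*1000),W[...,2]*1000])
cv2.imwrite('pics/t8c.png',cv2.resize(p[130:270,90:250,::-1],None,fx=4,fy=4))
E
```

```text
[554.6 220.5 260.6] 121.07932847094385 [138.20120974   1.41994403] [ 20.  27. -63.  83.  23.  85.  79.] [-0.42950304  0.97993526  0.12399613]
[4.  0.7] -100.60848208345107
```

View pics/t8c.png

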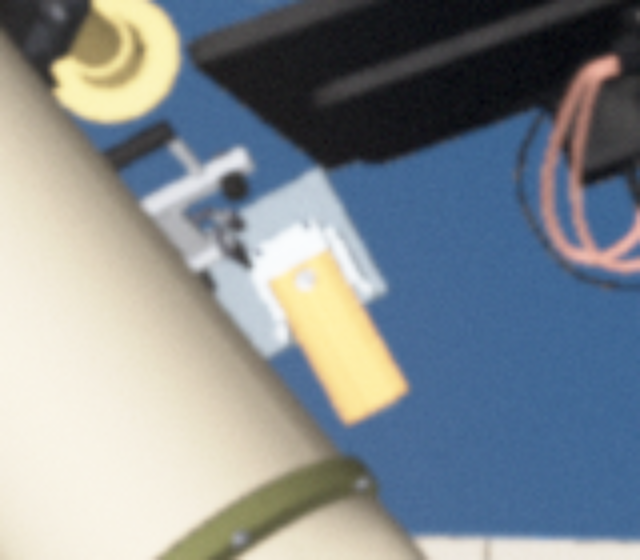

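>>> step_arm:
  targets:
    - {"grip":1,"xyz":[3,0,-30],"turn":0}
    - {"grip":1,"xyz":[3,0,-60],"turn":0}
    - {"grip":1,"xyz":[3,0,-80],"turn":0}
    - {"grip":1,"xyz":[3,0,-100],"turn":0}
    - {"grip":1,"xyz":[3,0,-100],"turn":0}

```text
clock: 37.55
ee_pos: [0.5564, 0.2173, 0.1622]
eef_rot: [[-0.858, -0.514, -0.002], [-0.514, 0.858, -0.003], [0.003, -0.002, -1.0]]
contact_force: [0.4, -0.4, -0.2]
grip_width: -0.001
finger_force: 0.0
```

>>> step_arm:
  targets:
    - {"grip":1,"xyz":[-8.6,-5.1,0],"turn":0}
    - {"grip":1,"xyz":[-17.2,-10.2,0],"turn":0}
    - {"grip":1,"xyz":[-25.8,-15.3,0],"turn":0}
    - {"grip":1,"xyz":[-34.4,-20.5,0],"turn":0}

```text
clock: 37.95
ee_pos: [0.5245, 0.1995, 0.1665]
eef_rot: [[-0.858, -0.514, 0.006], [-0.514, 0.858, 0.002], [-0.006, -0.002, -1.0]]
contact_force: [4.2, 2.7, 3.8]
grip_width: -0.001
finger_force: 2.4
```

>>> step_arm:
  targets:
    - {"grip":1,"xyz":[-9,-5,0],"turn":0}
    - {"grip":1,"xyz":[-18,-10,0],"turn":0}
    - {"grip":1,"xyz":[-27,-15.5,0],"turn":0}
    - {"grip":1,"xyz":[-36,-21,0],"turn":0}
    - {"grip":1,"xyz":[-45,-26,-3],"turn":0}
    - {"grip":1,"xyz":[-54,-32,-6],"turn":0}
    - {"grip":1,"xyz":[-62,-37,-9],"turn":0}
    - {"grip":1,"xyz":[-69,-41,-12],"turn":0}
    - {"grip":1,"xyz":[-75,-44.5,-14],"turn":0}
    - {"grip":1,"xyz":[-75,-44.5,-14],"turn":0}

```text
clock: 38.95
ee_pos: [0.4477, 0.1537, 0.1493]
eef_rot: [[-0.858, -0.514, -0.001], [-0.514, 0.858, -0.001], [0.001, -0.001, -1.0]]
contact_force: [0.4, -0.2, -0.0]
grip_width: 0.0
finger_force: 0.0
```

```bash
python3 - <<'E'
from h import *
s=manip.state();e=s['ee_pos']*1000; print(e.round(1),yaw(s),w2j(e[:2]),s['joint_positions'].round(0),s['contact_force'])
p,d,c=snap('wrist','w9.png');W=cloud(d,c)
for q in eyes.masks_of('wrist','holddown_handle')[:2]:
    P=W[q['pixels']]*1000;P=P[~np.isnan(P[:,0])];J=np.c_[w2j(P),P[:,2]];print(round(q['score'],2),q['bbox'],np.percentile(J,[2,50,98],axis=0).round(0).tolist())
E
```

```text
[447.7 153.7 149.3] 120.9259941518381 [12.15241238 -1.3070637 ] [ 40.  14. -70. 109.  15.  67.  85.] [ 0.42848851 -0.22760795 -0.02811953]
0.62 [167.5, 179.5, 345.1, 246.7] [[-27.0, -58.0, 88.0], [6.0, 1.0, 115.0], [40.0, 58.0, 152.0]]
```

View pics/w9.png

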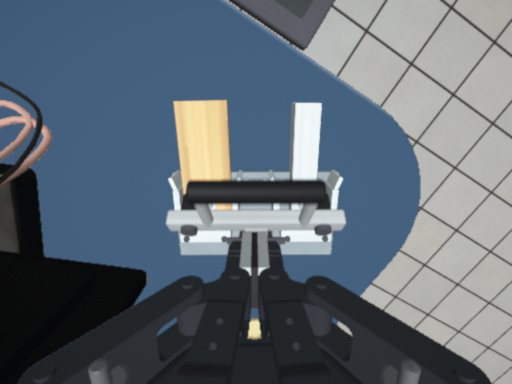

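>>> step_arm:
  targets:
    - {"grip":1,"xyz":[0,0,0],"turn":0}
    - {"grip":1,"xyz":[0,0,0],"turn":0}
    - {"grip":1,"xyz":[0,0,0],"turn":0}
    - {"grip":1,"xyz":[0,0,40],"turn":0}
    - {"grip":1,"xyz":[-5,-20,80],"turn":0}
    - {"grip":1,"xyz":[-5,-40,110],"turn":0}
    - {"grip":1,"xyz":[-5,-40,110],"turn":0}

```text
clock: 39.75
ee_pos: [0.4456, 0.1126, 0.263]
eef_rot: [[-0.859, -0.511, 0.005], [-0.511, 0.859, -0.002], [-0.004, -0.004, -1.0]]
contact_force: [1.0, -0.5, -0.6]
grip_width: -0.0
finger_force: 0.0
```

```bash
python3 - <<'E'
from h import *
s=manip.state();e=s['ee_pos']*1000; print(e.round(1),s['contact_force'])
p,d,c=snap('wrist','w10.png');W=cloud(d,c)
for q in comps(p,W,.02,.045): print(*q,w2j(q[1][:2]))
for q in eyes.masks_of('wrist','holddown_handle')[:2]:
    P=W[q['pixels']]*1000;P=P[~np.isnan(P[:,0])];J=np.c_[w2j(P),P[:,2]];print(round(q['score'],2),q['bbox'],np.percentile(J,[2,50,98],axis=0).round(0).tolist())
t,d,c=snap('top','t10.png')
W=cloud(d,c);m=woodmask(t);C=w2c(W*1000);Z=W[...,2]*1000
for a,b in [(-60,-10),(10,60)]:
    q=m&(C[...,1]>a)&(C[...,1]<b)&(abs(C[...,0])<65); print(np.percentile(Z[q],[5,50,95]))
cv2.imwrite('pics/c10.png',np.vstack([cv2.resize(t[130:280,90:410,::-1],(640,300)),cv2.resize(p[80:300,120:420,::-1],(409,300)) if 0 else cv2.resize(p[90:240,120:440,::-1],(640,300))]))
E
```

```text
[445.6 112.6 263. ] [ 0.99329361 -0.53649619 -0.56105348]
[227, 117, 37, 82, 1863] [448.9 102.7 111.7  45.1  32.1] [0.4425 0.0919 0.0361] [-12.89765379 -45.73565925]
0.7 [232.2, 126.4, 331.5, 231.9] [[-59.0, -56.0, 27.0], [-5.0, 2.0, 63.0], [72.0, 59.0, 72.0]]
0.23 [226.0, 116.5, 264.0, 200.4] [[-67.0, -68.0, 34.0], [-23.0, -50.0, 36.0], [41.0, -23.0, 38.0]]
[51.73068366 55.00113683 58.3397544 ]
[51.83611316 55.09101412 58.13705101]
```

View pics/c10.png

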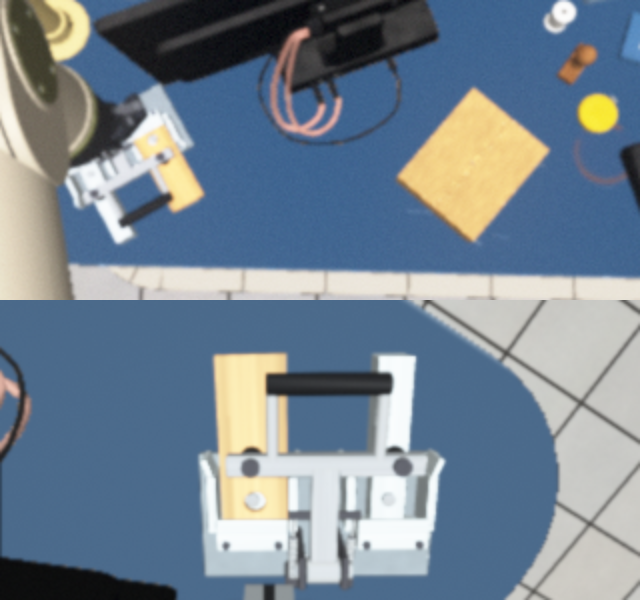

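The last picture shows the hold-down resting on the blank, with the handle at about (330,383). The blank lies in the right bay with the pin through its hole at about (255,500). The carton at about (473,165) is closed, and the stamp and tape measure are where they were.

```bash
python3 -c "
from bench import manip
print(manip.sign_off())"
```

```text
the job is handed in; nothing more can be done
None
```

The job is done and handed in: both stamped tags are stacked flat in the closed carton, and the one blank tag I found is seated over the right bay's pin with the hold-down down on it; the left bay is empty.

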